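# Stir the dryer box and offer up its cover

## Robot

A 6-joint arm with a two-finger parallel gripper is mounted at the origin on a cart in front of the work surface, level with it; the furniture and walls round the work are solid. World frame = base frame: x ahead of the robot, y to its left, z up, the work surface at z = 0. Lengths are in mm, angles in rad, forces in N, time in s.
With the tool pointing down it reaches from about 275 to 1000 mm from the base axis. Payload 8.4 kg.
Tool frame: the origin (TCP) lies at the very end of the fingers, on their centre line; the grasp point (between the pads) lies 19 mm behind it; z points along the fingers, y is the direction in which the jaws open and shut (so a half turn about z gives the same grasp; the last joint's range is limited). The gripper opens to 85 mm and grips with 20 to 120 N. Pads are 22 mm wide; open, the fingers measure 114 mm over their backs; the gripper's body (76 mm by 85 mm) begins 54 mm behind the grasp point. The pads swing forward as they close: fully open they stand 13 mm farther back than shut.
Start: joints at [-0.002, 0.353, 1.633, -0, 1.155, -0.002], TCP at [625.002, -0, 231.281] pointing down, gripper open.
Joint ranges: [-2.63, 2.63], [-0.92, 2.1], [0.06, 2.66], [-1.3, 4.44], [0, 2.69], [-3.02, 3.02]. Speed limits (rad/s): [2.22, 2.22, 2.79, 3.14, 3.14, 3.14].

## Interface

Orientations are given as [roll, pitch, yaw] about the fixed x, y, z axes, in that order (R = Rz(yaw) Ry(pitch) Rx(roll)).
In Python, from rig import readout, grab_frame, calibration, r gives the robot as it stands. The module is installed in compiled form; this text tells all that it offers.
- The arm moves only by the tool play_rows, never from a script. Its argument "rows" is a list of rows, each a list of 3 entries, a list of its own where there are three numbers: the closure in counts, from 0 (fully open) to 255 (shut), then the shift along the tool's x, y, z in cm, then the turn, a rotation vector about the tool's x, y, z in rad. In form: [[gripper, [dx, dy, dz], [rx, ry, rz]], ...]. A call has 1 to 12 rows; each row is the pose to reach, as a shift and turn from the pose commanded when the call began, along the tool's axes at that moment; what a row does not reach only later rows make up. A row lasts 1/12 s, in which the tool goes at most 41.7 mm and 7.16 degrees, less where a joint would pass 70% of its speed; a pose out of reach is approached as far as the arm can. A call with a gripper value outside its range is refused whole. The fingers move at their own pace and stop on an object; "squeeze" is the grip in N (left out, the last holds). Time passes only in rows, so rows that repeat a pose let the fingers close. It gives the time, the measured TCP pose, the force and the opening at its end, in the units of the state.
- readout.sense(): the state, without advancing time (a new reading comes with each control period).
- grab_frame(name): name is "scene" or "side" or "wrist"; returns (picture, depth): 480x640x3 uint8, red, green, blue; 480x640 float32, mm along the optical axis (not along the pixel's ray), 0 where there is no reading.
- calibration(name): a dict with "vfov" (degrees; the focal length in pixels is half the picture's height over the tangent of half this angle, whatever the lens; pixels are square), "cx", "cy" (the principal point, pixels), "cam_to_world" (4x4, takes a point from camera to world coordinates). Camera axes: x right, y down, z forward; pixel columns grow to the right and rows downward; lengths in mm; the calibration is good to about 2 mm. A picture is of the moment at which its call begins: read the wrist's pose just before it. calibration takes no time and is no camera call; for the wrist camera it gives the pose at the moment of the call.
- r.sign_off(): hands the job in, once; it reports no verdict.
The state is a dict: "clock": time; "qpos": joint angles; "qvel": joint speeds; "joint_efforts": joint torques, N m; "eef_pos": TCP position; "tcp_rot": TCP orientation; "contact_force": force on the tool from outside, world axes, zero at the start; "wrist_torque": the same for the moment, N m; "opening": opening from 0.0 (shut) to 1.0 (fully open).
Only numpy, scipy, OpenCV 4.12 (cv2) and the standard library are available. Lean on these libraries where they do the work, as an engineer would, in place of code of your own. Each camera call takes 0.05 s, during which the arm holds its last target.

## Task

Stir the orange pellets in the open dryer box with the steel rod until every pellet has been shifted a centimetre or more from where it lay, all of them staying in the box, and stand the rod back upright in the hole of its wooden block. Then take the green cover plate by its handle and hold it level about 2 cm above the box's flange, its four holes right over the four threaded holes (either way round), touching nothing but the gripper; finish while still holding it there, so that the screws can be put in. Leave the cork block, the thumb plane and the spool clamp undisturbed.

Things in the scene. Friction and masses are not known exactly. Their poses are not given: they have to be found in the camera images.
- dryer_box: white round tub under a rectangular aluminium flange, screwed to the table. Origin: centre of the underside, at table height; x along the flange's long side. Tub: outside diameter 88 mm, inside diameter 78 mm (77 mm at the flange's mouth), inner floor 6 mm above the origin. Flange 130 (x) x 100 (y) x 6 mm, its top 60 mm above the origin. It cannot move.
- stir_rod: stirring rod, 151 mm long, 60 g, standing upright in the wooden block's hole: round steel shaft of 12 mm diameter from 0 to 115 mm, above it a blue square grip 20 x 20 mm from 115 to 151 mm, sides along x and y. Origin: centre of the lower end; z up the rod.
- rod_tip (a point): centre of the rod's lower end
- rod_block: dark wooden block 70 x 70 x 50 mm, fixed to the table, with one upright round hole of 21 mm diameter in the middle of its top, widened by a 4 mm chamfer at the mouth; the hole's floor is 6 mm above the table. Origin: centre of the underside.
- block_hole (a point): centre of the hole's mouth in the block's top, 50 mm above the table
- cover_plate: green rectangular cover plate 130 (x) x 100 (y) x 5 mm, 180 g (varies), flat on the table, with four 12 mm holes near its corners and a black bar handle in the middle of its top: bar 64 mm along x, 16 mm wide along y, from 21 to 43 mm above the underside, on two posts. Origin: centre of the underside, z up. The same after a half turn.
- cover_hole0 (a point): centre of hole 0 of the cover plate, at its underside, at x = +53, y = +38 mm of the plate
- cover_hole1 (a point): centre of hole 1 of the cover plate, at its underside, at x = -53, y = +38 mm of the plate
- cover_hole2 (a point): centre of hole 2 of the cover plate, at its underside, at x = -53, y = -38 mm of the plate
- cover_hole3 (a point): centre of hole 3 of the cover plate, at its underside, at x = +53, y = -38 mm of the plate
- thread0 (a point): centre of the mouth of threaded hole 0 (6 mm, in the flange's top) at x = +53, y = +38 mm of the dryer box, 60 mm above its origin
- thread1 (a point): centre of the mouth of threaded hole 1 (6 mm, in the flange's top) at x = -53, y = +38 mm of the dryer box, 60 mm above its origin
- thread2 (a point): centre of the mouth of threaded hole 2 (6 mm, in the flange's top) at x = -53, y = -38 mm of the dryer box, 60 mm above its origin
- thread3 (a point): centre of the mouth of threaded hole 3 (6 mm, in the flange's top) at x = +53, y = -38 mm of the dryer box, 60 mm above its origin
- pellet0_center (a point): centre of an orange pellet (upright short cylinder, diameter 16 mm, height 14 mm, 10 g) on the tub's floor; at the start the five lie in a ring of about 24 mm radius round the tub's axis, its middle free for the rod
- pellet1_center (a point): centre of an orange pellet (upright short cylinder, diameter 16 mm, height 14 mm, 10 g) on the tub's floor; at the start the five lie in a ring of about 24 mm radius round the tub's axis, its middle free for the rod
- pellet2_center (a point): centre of an orange pellet (upright short cylinder, diameter 16 mm, height 14 mm, 10 g) on the tub's floor; at the start the five lie in a ring of about 24 mm radius round the tub's axis, its middle free for the rod
- pellet3_center (a point): centre of an orange pellet (upright short cylinder, diameter 16 mm, height 14 mm, 10 g) on the tub's floor; at the start the five lie in a ring of about 24 mm radius round the tub's axis, its middle free for the rod
- pellet4_center (a point): centre of an orange pellet (upright short cylinder, diameter 16 mm, height 14 mm, 10 g) on the tub's floor; at the start the five lie in a ring of about 24 mm radius round the tub's axis, its middle free for the rod
- cork_block: brown cork block 44 x 70 x 28 mm on the table behind the work (bystander). Origin: centre of the underside
- thumb_plane: small thumb plane 25 x 60 x 34 mm on the table behind the work (bystander). Origin: centre of the underside
- spool_clamp: wooden spool clamp 110 x 30 x 30 mm lying on the table behind the work (bystander). Origin: centre of the underside
Mind the look-alikes: they are no part of the job. Of the things that look like the cover_plate, take the one that is farthest to the robot's left at the start.

How it is judged (in metres and radians):
On the way, in this order (a step that is already met when the one before it is completed fails the run):
1. with the rod's tip in the tub, every pellet is at least 10 mm from where it started (horizontal distance between rod_tip and dryer_box below 0.04 m and z of rod_tip in the frame of dryer_box below 0.05 m and distance of each of pellet0_center, pellet1_center, pellet2_center, pellet3_center, pellet4_center from where it was at the start of the episode above 0.01 m), for 0.1 s.
2. the rod stands in the block's hole again (horizontal distance between rod_tip and block_hole below 0.01 m and z of rod_tip in the frame of rod_block below 0.02 m and angle between stir_rod's own z axis and vertical below 0.3 rad and contact force between the fingers and stir_rod below 0.5 N), for 0.2 s.
At the end, for the whole second after the job is handed in: Gripper holds the cover still, level (0.08 rad), underside 8-35 mm above the flange, touching nothing else, each hole within 5 mm horizontally of a threaded hole, either way round; rod in its hole (tip within 10 mm of axis, below 20 mm, lean < 0.3 rad); all pellets in the tub (((horizontal distance between cover_hole0 and thread0 below 0.005 m and horizontal distance between cover_hole1 and thread1 below 0.005 m and horizontal distance between cover_hole2 and thread2 below 0.005 m and horizontal distance between cover_hole3 and thread3 below 0.005 m) or (horizontal distance between cover_hole0 and thread2 below 0.005 m and horizontal distance between cover_hole1 and thread3 below 0.005 m and horizontal distance between cover_hole2 and thread0 below 0.005 m and horizontal distance between cover_hole3 and thread1 below 0.005 m)) and z of cover_plate in the frame of dryer_box between 0.068 and 0.095 m and angle between cover_plate's own z axis and vertical below 0.08 rad and linear speed of cover_plate below 0.01 m/s and contact force between the fingers and cover_plate above 1 N and contact force between cover_plate and dryer_box below 0.2 N and contact force between cover_plate and rod_block below 0.2 N and contact force between cover_plate and stir_rod below 0.2 N and contact force between cover_plate and cork_block below 0.2 N and contact force between cover_plate and thumb_plane below 0.2 N and contact force between cover_plate and spool_clamp below 0.2 N and horizontal distance between rod_tip and block_hole below 0.01 m and z of rod_tip in the frame of rod_block below 0.02 m and angle between stir_rod's own z axis and vertical below 0.3 rad and horizontal distance between each of pellet0_center, pellet1_center, pellet2_center, pellet3_center, pellet4_center and dryer_box below 0.042 m and height (world z) of each of pellet0_center, pellet1_center, pellet2_center, pellet3_center, pellet4_center below 0.05 m); the arm keeps its last pose, push and grip.
It fails at once if a pellet leaves the tub (horizontal distance between any of pellet0_center, pellet1_center, pellet2_center, pellet3_center, pellet4_center and dryer_box above 0.05 m).
It fails at once if the cork block is moved by more than 20 mm (distance of cork_block from where it was at the start of the episode above 0.02 m).
It fails at once if the thumb plane is moved by more than 20 mm (distance of thumb_plane from where it was at the start of the episode above 0.02 m).
It fails at once if the spool clamp is moved by more than 20 mm (distance of spool_clamp from where it was at the start of the episode above 0.02 m).
It also fails if it takes over 67 s, if anything falls off the work surface, if the arm or the gripper's body presses on something with over 40 N, if the wrist force passes 120 N, or if a joint passes its speed limit or range.

## Working session

There is one attempt and no reset: what is moved stays moved. The work goes in short steps, Python scripts to look and compute and a tool call to move; the robot and the scene stay as the last step left them, time stands still between calls to the robot, and variables do not carry over. Pictures are saved under pics/ and viewed, and the job is handed in when it is done.

Besides the shell and the picture viewer there is one more tool, called after ">>>" in YAML: its name, and indented under it one key for each argument. play_rows: Moves the arm, as the interface text tells. Its arguments: {"type":"object","properties":{"rows":{"type":"array"},"squeeze":{"type":"number"}},"required":["rows"]}

```bash
ls; mkdir -p pics; python3 - <<'E'
from rig import readout, grab_frame, calibration, r
import cv2,numpy as np
print(readout.sense())
for n in("scene","side","wrist"):
    c=calibration(n);print(n,c)
    p,d=grab_frame(n)
    cv2.imwrite(f"pics/{n}0.png",p[:,:,::-1]);np.savez(f"{n}0.npz",p=p,d=d,M=c["cam_to_world"],v=c["vfov"],cx=c["cx"],cy=c["cy"])
E
```

```text
pics
{'clock': 0.0, 'qpos': array([-2.40001308e-03,  3.53692844e-01,  1.63414687e+00, -3.18480362e-06,
        1.15521242e+00, -2.37080523e-03]), 'qvel': array([ 0.000237  ,  0.0005637 ,  0.00138307,  0.00116004, -0.00011977,
        0.00112146]), 'joint_efforts': array([-2.03471049e-03, -6.05236173e+01, -3.42063046e+01, -2.62302356e-04,
        9.48130677e-03,  3.61521288e-06]), 'eef_pos': array([6.24509117e+02, 1.72857206e-04, 2.30528325e+02]), 'tcp_rot': array([-3.14013316e+00, -5.48332131e-07,  1.57076841e+00]), 'contact_force': array([ 0.14071883,  0.40405479, -0.4399073 ]), 'wrist_torque': array([-0.05980181, -0.01316135, -0.02602227]), 'opening': 1.0034523300252804}
scene {'vfov': 45.61433600107495, 'cx': 317.3403189149073, 'cy': 235.7333762698516, 'cam_to_world': array([[-5.57354745e-04,  7.39292418e-01, -6.73384296e-01,
         1.34134299e+03],
       [ 9.99914467e-01, -8.38713335e-03, -1.00356530e-02,
         9.46023679e-01],
       [-1.30670461e-02, -6.73332293e-01, -7.39224509e-01,
         9.11762832e+02],
       [ 0.00000000e+00,  0.00000000e+00,  0.00000000e+00,
    
[... 209 characters left out ...]

       [-1.36145592e-01,  4.21451312e-01, -8.96573014e-01,
         8.94044253e+02],
       [-1.02161422e-02, -9.05548750e-01, -4.24119196e-01,
         4.68069316e+02],
       [ 0.00000000e+00,  0.00000000e+00,  0.00000000e+00,
         1.00000000e+00]])}
wrist {'vfov': 59.44090238066173, 'cx': 321.1555978277924, 'cy': 238.44075341805666, 'cam_to_world': array([[ 9.99997969e-01, -4.36402573e-04, -1.96741879e-03,
         6.23548694e+02],
       [-1.05016510e-03, -9.46083284e-01, -3.23921777e-01,
         8.29750639e+01],
       [-1.71998174e-03,  3.23923186e-01, -9.46081821e-01,
         3.74001866e+02],
       [ 0.00000000e+00,  0.00000000e+00,  0.00000000e+00,
         1.00000000e+00]])}
```

View pics/scene0.png

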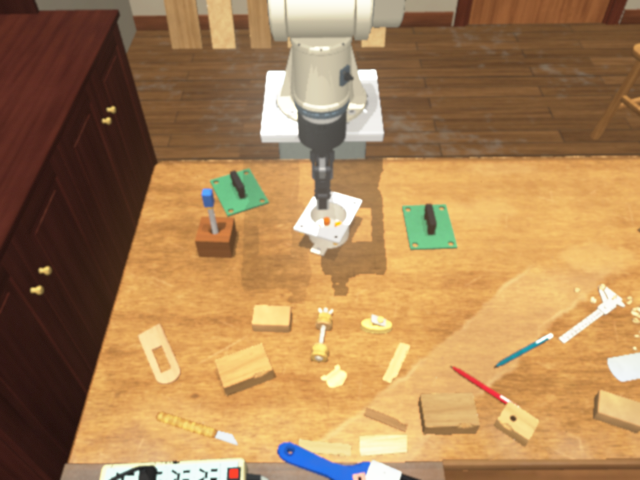

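View pics/side0.png

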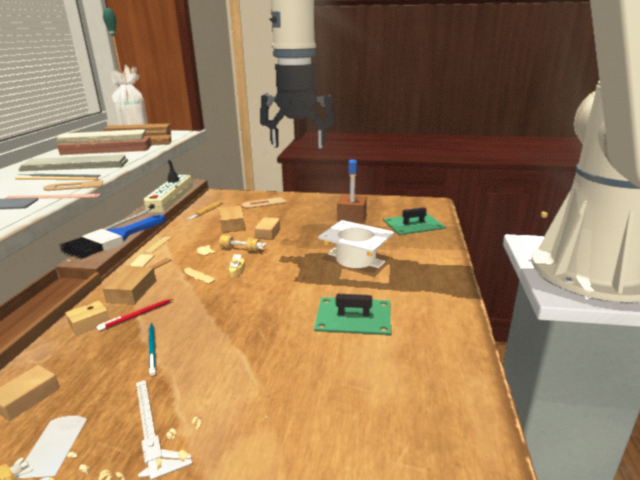

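View pics/wrist0.png

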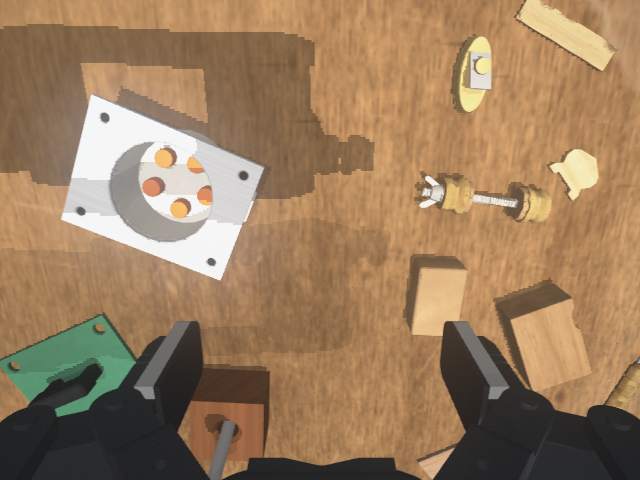

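The scene view shows two green plates with handles at scene px (239,190) and (429,227). Scene +u is world +y, the robot's left, so the (429,227) plate is the leftmost. It also appears as the near plate at side px (354,315). The box is at scene px (328,220) and wrist px (165,185). The rod and block are at scene px (215,235).

```bash
cat > h.py <<'E'
import numpy as np,cv2
def load(f):
    z=np.load(f);return {k:z[k] for k in z.files}
def foc(c): return 240/np.tan(np.radians(float(c['v']))/2)
def ray(c,u,v,z):
    f=foc(c);M=c['M'];d=M[:3,:3]@np.array([(u-c['cx'])/f,(v-c['cy'])/f,1]);o=M[:3,3]
    return o+d*(z-o[2])/d[2]
def proj(c,P):
    M=c['M'];q=M[:3,:3].T@(np.array(P)-M[:3,3]);f=foc(c);return np.array([c['cx']+f*q[0]/q[2],c['cy']+f*q[1]/q[2]])
def cloud(c):
    f=foc(c);v,u=np.mgrid[:480,:640];d=c['d'];P=np.stack([(u-c['cx'])/f*d,(v-c['cy'])/f*d,d],-1)
    return P@c['M'][:3,:3].T+c['M'][:3,3]
def hsv(c): return cv2.cvtColor(c['p'],cv2.COLOR_RGB2HSV)
def blobs(m,mn=20):
    n,l,s,ce=cv2.connectedComponentsWithStats(m.astype(np.uint8))
    return [(ce[i].round(1),s[i]) for i in range(1,n) if s[i][4]>=mn]
E
python3 - <<'E'
from h import *
w=load('wrist0.npz');s=load('scene0.npz');sd=load('side0.npz')
g=cv2.cvtColor(w['p'],cv2.COLOR_RGB2GRAY)
# thread holes
pts=[]
for u,v in[(105,117),(243,175),(211,262),(81,211)]:
    m=np.zeros_like(g);m[v-9:v+10,u-9:u+10]=(g[v-9:v+10,u-9:u+10]<110)
    for ce,st in blobs(m,8): 
        P=ray(w,*ce,60);pts.append(P);print('thr',ce,st[4],P.round(1))
pts=np.array(pts);print('box',pts.mean(0))
H=hsv(w)
m=(H[...,0]>3)&(H[...,0]<22)&(H[...,1]>130)&(H[...,2]>120);m[:130]=0;m[240:]=0;m[:,:110]=0;m[:,220:]=0
for ce,st in blobs(m): print('pel',ce,st, ray(w,*ce,16).round(1))
C=cloud(w)
# block
print(C[430,245],C[185,240],C[190,165])
for n,c in(('scene',s),('side',sd)):
    H=hsv(c);m=(H[...,0]>105)&(H[...,0]<125)&(H[...,1]>150)&(H[...,2]>100)
    for ce,st in blobs(m): print(n,'blue',ce,st,ray(c,*ce,139).round(1))
    m=(H[...,0]>60)&(H[...,0]<85)&(H[...,1]>120)
    for ce,st in blobs(m,60): 
        print(n,'green',ce,st,ray(c,*ce,5).round(1))
E
python3 - <<'E'
import cv2
a=cv2.imread('pics/scene0.png');cv2.imwrite('pics/c1.png',cv2.resize(a[170:270,180:470],None,fx=2.7,fy=2.7,interpolation=cv2.INTER_CUBIC))
a=cv2.imread('pics/side0.png');cv2.imwrite('pics/c2.png',cv2.resize(a[150:350,300:460],None,fx=3,fy=3,interpolation=cv2.INTER_CUBIC))
E
```

```text
thr [104.6 116.8] 43 [467.3  68.   60. ]
thr [243.3 175.4] 53 [564.5  25.5  60. ]
thr [210.9 261.4] 34 [534.1 -44.   60. ]
thr [ 80.4 210.6] 43 [436.9  -1.7  60. ]
box [500.69726276  11.94512143  60.        ]
pel [163.2 158.1] [155 150  18  17 241] [489.4  32.2  16. ]
pel [193.8 165.4] [188 157  15  16 153] [514.6  26.1  16. ]
pel [150.8 187.7] [143 180  16  16 192] [475.5   6.9  16. ]
pel [204.4 196.2] [197 188  15  17 185] [521.2  -0.7  16. ]
pel [178.4 209.3] [170 201  18  17 214] [497.2 -12.4  16. ]
[ 549.46826407 -222.06356413   51.43608711] [561.91482868  18.65049513  61.98012303] [484.23207176   2.92463414   7.27756619]
scene blue [207.1 193.2] [203 190   8   7  29] [ 521.5 -227.   139. ]
scene blue [318.6 463.2] [ 278  443   91   37 1299] [1050.9   -7.6  139. ]
side blue [352.2 165.1] [349 160   7  13  64] [ 533.4 -241.3  139. ]
side blue [139.1 225.4] [110 216  54  23 391] [885.8 191.7 139. ]
side green [423.5 222.2] [410 217  25  12  83] [ 342.8 -198.1    5. ]
```

View pics/c1.png

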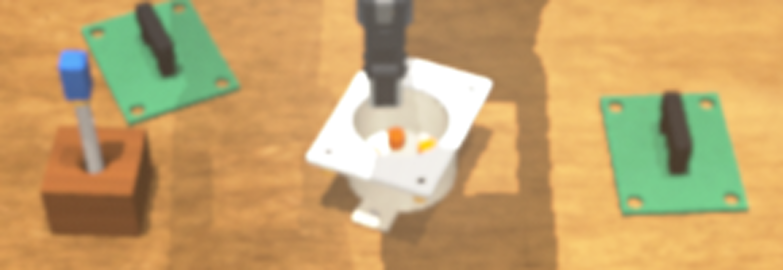

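View pics/c2.png

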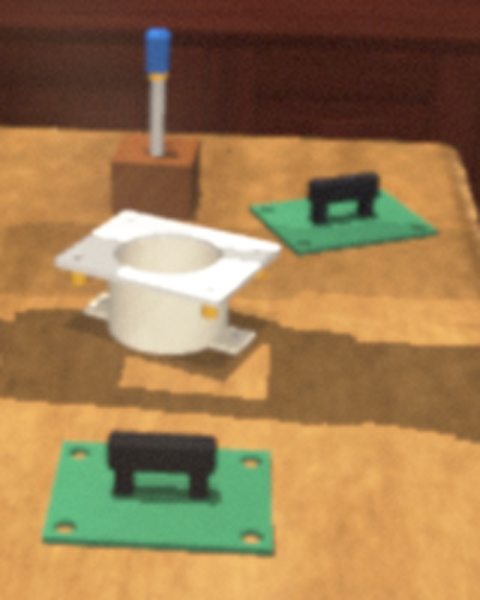

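The crops confirm it: the leftmost plate is at scene px ~(429,227), clear of everything and with the handle on top. Now I triangulate the rod grip and measure the plate.

```bash
cat >> h.py <<'E'
def tri(obs):
    A=np.zeros((3,3));b=np.zeros(3)
    for c,u,v in obs:
        f=foc(c);d=c['M'][:3,:3]@np.array([(u-c['cx'])/f,(v-c['cy'])/f,1]);d/=np.linalg.norm(d);Q=np.eye(3)-np.outer(d,d);A+=Q;b+=Q@c['M'][:3,3]
    return np.linalg.solve(A,b)
E
python3 - <<'E'
from h import *
w=load('wrist0.npz');s=load('scene0.npz');sd=load('side0.npz')
print('grip',tri([(s,207.1,193.2),(sd,352.2,165.1)]))
for n,c,(u0,u1,v0,v1) in(('scene',s,(395,465,195,255)),('side',sd,(305,400,290,340))):
    H=hsv(c);print(n,H[240,420] if n=='scene' else H[325,340])
    m=((H[...,0]>60)&(H[...,0]<95)&(H[...,1]>90)&(H[...,2]>40)).astype(np.uint8)
    r=np.zeros_like(m);r[v0:v1,u0:u1]=m[v0:v1,u0:u1]
    cs,h=cv2.findContours(r,cv2.RETR_CCOMP,cv2.CHAIN_APPROX_NONE)
    big=max(range(len(cs)),key=lambda i:cv2.contourArea(cs[i]))
    P=np.array([ray(c,*q[0],5)[:2] for q in cs[big]],np.float32)
    print(n,cv2.minAreaRect(P))
    for i in range(len(cs)):
        if h[0][i][3]==big and cv2.contourArea(cs[i])>2:
            mm=cv2.moments(cs[i]);u,v=mm['m10']/mm['m00'],mm['m01']/mm['m00'];print('  hole',round(u,1),round(v,1),cv2.contourArea(cs[i]),ray(c,u,v,3).round(1))
# block top
H=hsv(w)
a=cv2.cvtColor(w['p'],cv2.COLOR_RGB2BGR);cv2.imwrite('pics/c3.png',cv2.resize(a[350:480,150:310],None,fx=4,fy=4))
C=cloud(s);print('handle depth',C[213,429],C[220,430],'grip top',C[191,206],C[195,207],'block top',C[226,200])
E
```

```text
grip [ 530.71435363 -224.30258222  145.37251128]
scene [ 68 105 207]
scene ((489.30181884765625, 230.24853515625), (124.45514678955078, 94.89704895019531), 1.9928284883499146)
side [ 71 118 180]
side ((485.4700622558594, 233.77032470703125), (125.9979019165039, 99.35877227783203), 1.2461789846420288)
  hole 383.3 329.2 37.0 [431.2 267.    3. ]
  hole 321.1 325.9 34.5 [536.9 270.9   3. ]
  hole 383.0 304.2 26.0 [434.2 191.4   3. ]
  hole 326.0 301.3 25.0 [539.8 194.6   3. ]
handle depth [488.66678438 226.47274797  44.50553696] [506.71532315 226.56707422  41.80973073] grip top [ 532.3712726  -225.23578797  155.14179938] [ 543.63078333 -221.81874618  155.13924255] block top [ 522.71706591 -256.22621346   46.37697664]
```

View pics/c3.png

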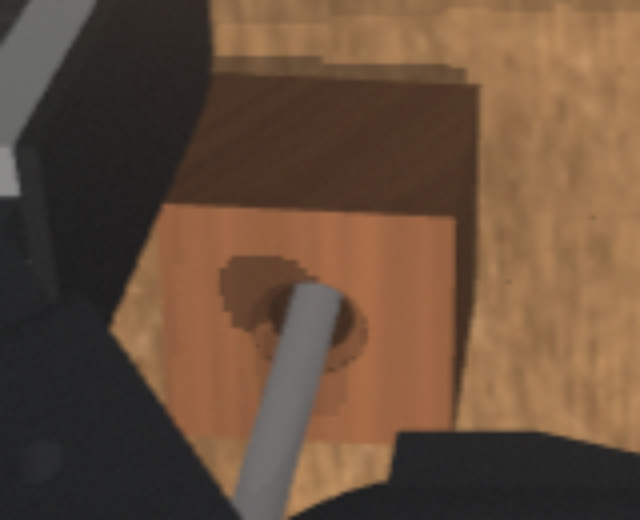

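>>> play_rows:
  rows:
    - [0,[-3,-1.2,0],[0,0,0]]
    - [0,[-6.5,-2.7,0],[0,0,0]]
    - [0,[-10.5,-4.4,0],[0,0,0]]
    - [0,[-14.5,-6,0],[0,0,0]]
    - [0,[-18.5,-7.7,0],[0,0,0]]
    - [0,[-21,-8.8,0],[0,0,0]]
    - [0,[-22.5,-9.4,0],[0,0,0]]
    - [0,[-22.5,-9.4,0],[0,0,0]]
    - [0,[-22.5,-9.4,0],[0,0,0]]

```text
clock: 0.9
eef_pos: [530.6, -225.6, 231.1]
tcp_rot: [-3.141, -0.0, 1.569]
contact_force: [1.0, 0.1, 0.6]
opening: 1.005
```

```bash
cat > snap.py <<'E'
import sys
from rig import readout, grab_frame, calibration, r
import cv2,numpy as np
def snap(n,tag):
    c=calibration(n);p,d=grab_frame(n);cv2.imwrite(f"pics/{n}{tag}.png",p[:,:,::-1]);np.savez(f"{n}{tag}.npz",p=p,d=d,M=c["cam_to_world"],v=c["vfov"],cx=c["cx"],cy=c["cy"])
if __name__=="__main__":
    s=readout.sense();print(s['clock'],s['eef_pos'].round(1),s['tcp_rot'].round(4),s['contact_force'].round(2),s['wrist_torque'].round(2),round(s['opening'],3))
    for n in sys.argv[2:]: snap(n,sys.argv[1])
E
python3 snap.py 1 wrist
```

```text
0.9 [ 530.6 -225.6  231.1] [-3.1414e+00 -3.0000e-04  1.5686e+00] [1.01 0.13 0.62] [ 0.02  0.01 -0.  ] 1.005
```

View pics/wrist1.png

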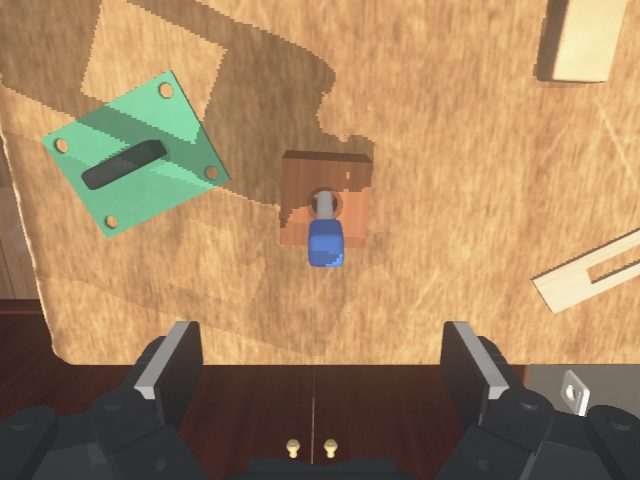

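The wrist view shows the grip's blue top at about (326,250) and the block hole at about (324,205), with a slight yaw of a few degrees.

```bash
python3 - <<'E'
from h import *
w=load('wrist1.npz')
H=hsv(w);m=((H[...,0]>100)&(H[...,0]<128)&(H[...,1]>110)&(H[...,2]>60)).astype(np.uint8);m[300:]=0
print(blobs(m))
C=cloud(w);k=m.astype(bool);z=C[...,2];top=k&(z>152)
print('top pts',top.sum(),np.median(C[top],0)); P=np.array([ray(w,u,v,157)[:2] for v,u in np.argwhere(top)],np.float32);print(cv2.minAreaRect(P),P.mean(0))
# block top edges
for uv in[(326,205),(282,243),(368,247)]: print(uv,ray(w,*uv,50).round(1))
a=cv2.cvtColor(w['p'],cv2.COLOR_RGB2BGR);cv2.imwrite('pics/c4.png',cv2.resize(a[140:280,260:400],None,fx=4.2,fy=4.2,interpolation=cv2.INTER_NEAREST))
E
```

```text
[(array([326.1, 249.4]), array([ 309,  234,   34,   33, 1010], dtype=int32))]
top pts 1010 [ 531.88078357 -223.06436305  157.3727109 ]
((531.6583862304688, -223.92471313476562), (18.849246978759766, 18.307960510253906), 89.83119201660156) [ 531.928   -223.46492]
(326, 205) [ 533.  -225.6   50. ]
(282, 243) [ 497.  -257.5   50. ]
(368, 247) [ 567.5 -261.2   50. ]
```

View pics/c4.png

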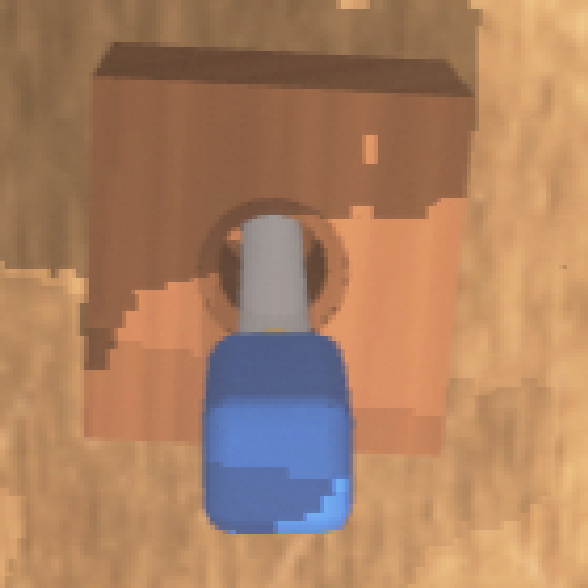

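>>> play_rows:
  rows:
    - [0,[0.2,0.1,2.5],[0,0,0]]
    - [0,[0.2,0.1,5.5],[0,0,0]]
    - [0,[0.2,0.1,8.5],[0,0,0]]
    - [0,[0.2,0.1,10.5],[0,0,0]]
    - [0,[0.2,0.1,11.3],[0,0,0]]
    - [0,[0.2,0.1,11.3],[0,0,0]]
    - [255,[0.2,0.1,11.3],[0,0,0]]
    - [255,[0.2,0.1,11.3],[0,0,0]]
    - [255,[0.2,0.1,11.3],[0,0,0]]
    - [255,[0.2,0.1,11.3],[0,0,0]]
    - [255,[0.2,0.1,11.3],[0,0,0]]
    - [255,[0.2,0.1,11.3],[0,0,0]]
  squeeze: 50

```text
clock: 1.95
eef_pos: [532.5, -223.3, 119.2]
tcp_rot: [3.14, 0.001, 1.571]
contact_force: [-0.1, 0.9, 3.8]
opening: 0.227
```

>>> play_rows:
  rows:
    - [255,[0,0,0],[0,0,0]]
    - [255,[0,0,0],[0,0,0]]
    - [255,[0,0,0],[0,0,0]]
    - [255,[0,0,0],[0,0,0]]

```text
clock: 2.28
eef_pos: [532.6, -223.3, 119.2]
tcp_rot: [3.14, 0.001, 1.571]
contact_force: [0.1, 0.0, 7.0]
opening: 0.229
```

```bash
python3 snap.py 2 wrist side
```

```text
2.2833 [ 532.6 -223.3  119.2] [3.1402e+00 5.0000e-04 1.5706e+00] [0.13 0.03 6.97] [0.15 0.1  0.03] 0.229
```

View pics/wrist2.png

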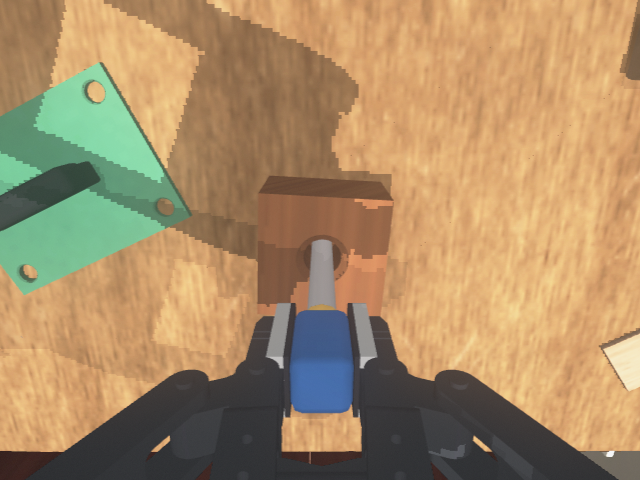

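>>> play_rows:
  rows:
    - [255,[0,0,-1],[0,0,0]]
    - [255,[0,0,-3],[0,0,0]]
    - [255,[0,0,-5.5],[0,0,0]]
    - [255,[0,0,-8],[0,0,0]]
    - [255,[1,-0.1,-9.2],[0,0,0]]
    - [255,[3.5,-0.5,-9.5],[0,0,0]]
    - [255,[7,-1,-9.5],[0,0,0]]
    - [255,[10.5,-1.4,-9.5],[0,0,0]]
    - [255,[14,-1.9,-9.5],[0,0,0]]
    - [255,[17.5,-2.4,-9.5],[0,0,0]]
    - [255,[20.5,-2.8,-9.5],[0,0,0]]
    - [255,[22.5,-3.1,-9.5],[0,0,0]]

```text
clock: 3.38
eef_pos: [499.6, 4.9, 213.1]
tcp_rot: [-3.141, -0.001, 1.572]
contact_force: [0.5, -0.4, -1.3]
opening: 0.227
```

>>> play_rows:
  rows:
    - [255,[1,-0.1,0],[0,0,0]]
    - [255,[1,-0.1,0],[0,0,0]]
    - [255,[1,-0.1,0],[0,0,0]]

```text
clock: 3.63
eef_pos: [499.9, 12.1, 213.3]
tcp_rot: [-3.142, 0.0, 1.572]
contact_force: [-0.4, 0.2, -0.4]
opening: 0.23
```

```bash
python3 snap.py 3 wrist side scene
```

```text
3.6333 [499.9  12.1 213.3] [-3.1416e+00  3.0000e-04  1.5722e+00] [-0.41  0.18 -0.43] [-0.01 -0.05 -0.01] 0.23
```

View pics/wrist3.png

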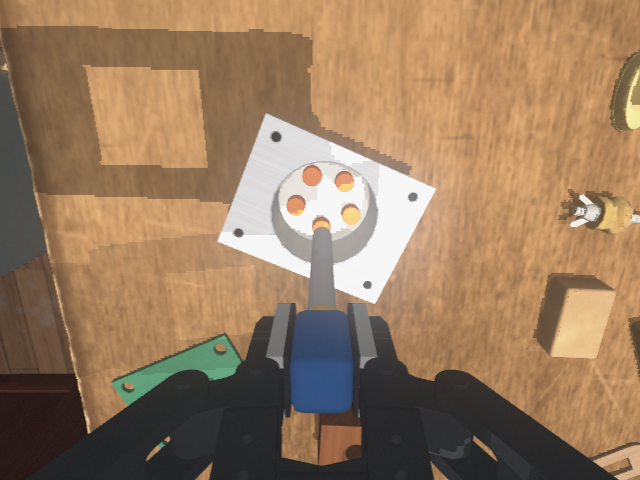

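View pics/side3.png

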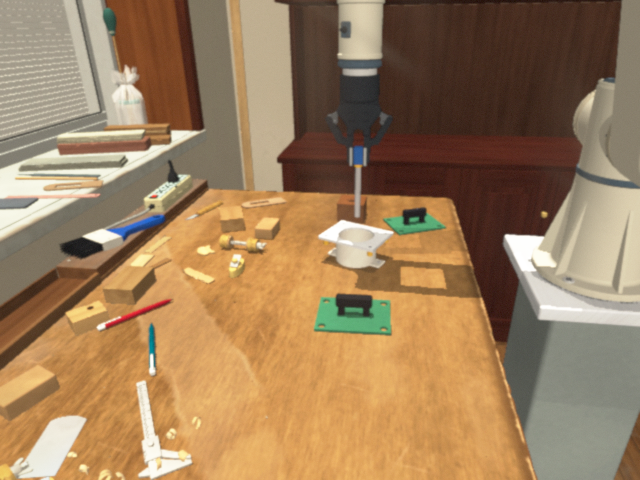

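View pics/scene3.png

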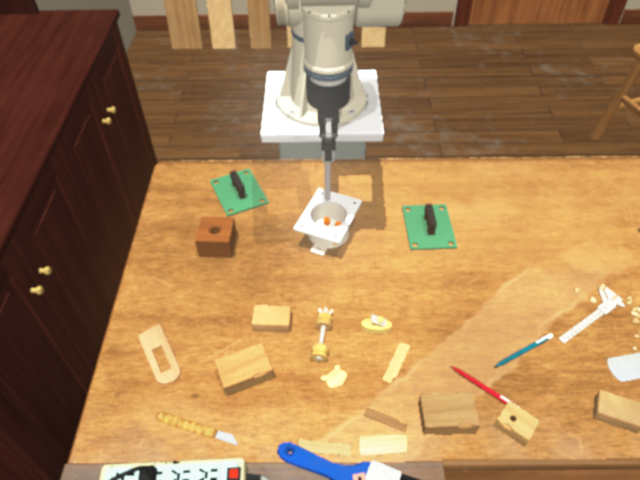

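The wrist view shows the rod tip at about (321,228) and all five pellets visible inside the tub. The rod is held straight. I measure the tip offset, the threads and the now-empty hole.

```bash
python3 - <<'E'
from h import *
w=load('wrist3.npz');s=load('scene3.npz')
print('tip',ray(w,321,229,100),'proj of vertical rod tip',proj(w,[499.9,12.1,100]))
g=cv2.cvtColor(w['p'],cv2.COLOR_RGB2GRAY);pts=[]
for u,v in[(276,137),(412,197),(367,285),(238,233)]:
    m=np.zeros_like(g);m[v-9:v+10,u-9:u+10]=(g[v-9:v+10,u-9:u+10]<110)
    for ce,st in blobs(m,8): P=ray(w,*ce,60);pts.append(P);print('thr',ce,st[4],P.round(1))
pts=np.array(pts);print('box',pts.mean(0),np.degrees(np.arctan2(*(pts[1]-pts[0])[1::-1])),np.degrees(np.arctan2(*(pts[2]-pts[3])[1::-1])))
H=hsv(w)
m=(H[...,0]>3)&(H[...,0]<24)&(H[...,1]>120)&(H[...,2]>120);m[:160]=0;m[235:]=0;m[:,:270]=0;m[:,375:]=0
for ce,st in blobs(m): print('pel',ce,st, ray(w,*ce,16).round(1))
a=cv2.cvtColor(s['p'],cv2.COLOR_RGB2BGR);cv2.imwrite('pics/c5.png',cv2.resize(a[205:265,185:245],None,fx=9,fy=9,interpolation=cv2.INTER_NEAREST))
a=cv2.cvtColor(w['p'],cv2.COLOR_RGB2BGR);cv2.imwrite('pics/c6.png',cv2.resize(a[150:310,240:400],None,fx=3.7,fy=3.7,interpolation=cv2.INTER_NEAREST))
E
```

```text
tip [498.34852242  13.59467309 100.        ] proj of vertical rod tip [323.41813549 231.22235386]
thr [275.7 136.6] 69 [467.1  67.6  60. ]
thr [238.1 232.4] 46 [436.8  -1.8  60. ]Traceback (most recent call last):
  File "<stdin>", line 8, in <module>
IndexError: index 2 is out of bounds for axis 0 with size 2
```

```bash
python3 - <<'E'
from h import *
w=load('wrist3.npz');s=load('scene3.npz')
g=cv2.cvtColor(w['p'],cv2.COLOR_RGB2GRAY);pts=[]
for u,v in[(276,137),(412,197),(367,285),(238,233)]:
    q=g[v-9:v+10,u-9:u+10];t,b=cv2.threshold(q,0,1,cv2.THRESH_BINARY_INV+cv2.THRESH_OTSU)
    ce,st=max(blobs(b,8),key=lambda x:x[1][4]);ce=ce+[u-9,v-9];P=ray(w,*ce,60);pts.append(P);print('thr',t,ce,st[4],P.round(1))
pts=np.array(pts);print('box',pts.mean(0),np.degrees(np.arctan2(*(pts[1]-pts[0])[1::-1])),np.degrees(np.arctan2(*(pts[2]-pts[3])[1::-1])))
H=hsv(w)
m=(H[...,0]>3)&(H[...,0]<24)&(H[...,1]>120)&(H[...,2]>120);m[:160]=0;m[235:]=0;m[:,:270]=0;m[:,375:]=0
for ce,st in blobs(m): print('pel',ce,st, ray(w,*ce,16).round(1))
a=cv2.cvtColor(s['p'],cv2.COLOR_RGB2BGR);cv2.imwrite('pics/c5.png',cv2.resize(a[205:265,185:245],None,fx=9,fy=9,interpolation=cv2.INTER_NEAREST))
a=cv2.cvtColor(w['p'],cv2.COLOR_RGB2BGR);cv2.imwrite('pics/c6.png',cv2.resize(a[150:310,240:400],None,fx=3.7,fy=3.7,interpolation=cv2.INTER_NEAREST))
E
```

```text
thr 151.0 [275.6 136.3] 87 [467.   67.8  60. ]
thr 189.0 [412.3 196.5] 69 [564.1  25.5  60. ]
thr 186.0 [367.  284.5] 58 [534.  -44.2  60. ]
thr 167.0 [238.3 232.2] 72 [436.9  -1.6  60. ]
box [500.52548362  11.86404063  60.        ] -23.5499442365245 -23.690866762836468
pel [311.3 176. ] [303 167  18  19 258] [490.4  32.2  16. ]
pel [343.4 180.1] [336 174  17  16 165] [516.6  28.8  16. ]
pel [295.2 206.2] [287 198  17  17 229] [476.7   6.8  16. ]
pel [319.9 224.5] [313 221  17  10  80] [497.3  -9.1  16. ]
```

View pics/c5.png

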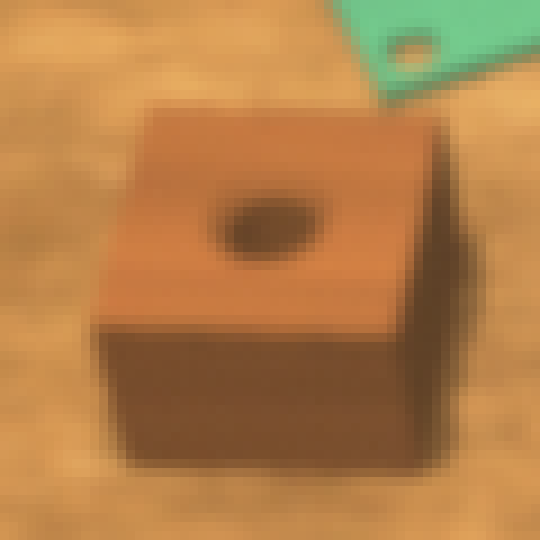

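View pics/c6.png

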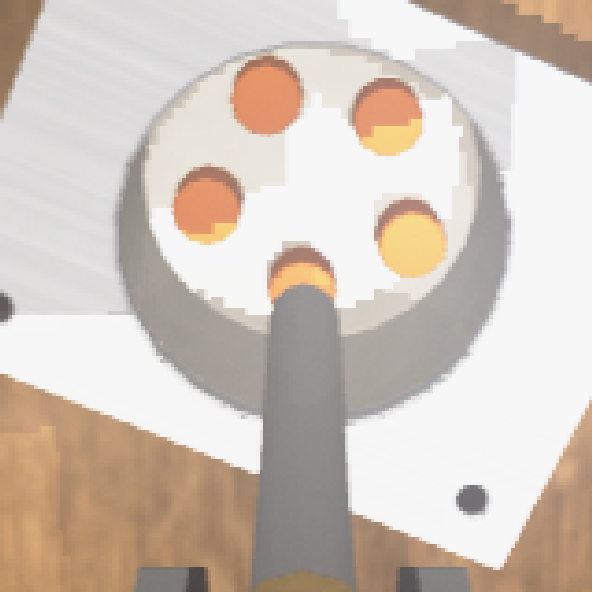

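>>> play_rows:
  rows:
    - [255,[0.25,0.15,0],[0,0,0]]
    - [255,[0.25,0.15,1],[0,0,0]]
    - [255,[0.25,0.15,3],[0,0,0]]
    - [255,[0.25,0.15,5],[0,0,0]]
    - [255,[0.25,0.15,7],[0,0,0]]
    - [255,[0.25,0.15,8.3],[0,0,0]]
    - [255,[0.25,0.15,8.9],[0,0,0]]
    - [255,[0.25,0.15,9.1],[0,0,0]]
    - [255,[0.25,0.15,9.1],[0,0,0]]

```text
clock: 4.53
eef_pos: [501.4, 14.3, 121.9]
tcp_rot: [-3.141, 0.0, 1.57]
contact_force: [0.5, 0.5, -1.5]
opening: 0.224
```

```bash
python3 snap.py 4 wrist; python3 - <<'E'
import numpy as np
for R in (2.3,):
  for k in range(26):
    t=np.radians(10+15*k);print(10+15*k,(R*np.sin(t)).round(1),(R*np.cos(t)).round(1))
from h import *
s=load('scene3.npz');print(ray(s,214.8,230.3,50))
E
```

```text
4.5333 [501.4  14.3 121.9] [-3.1408e+00  1.0000e-04  1.5705e+00] [ 0.49  0.46 -1.47] [-0.03  0.01  0.01] 0.224
10 0.4 2.3
25 1.0 2.1
40 1.5 1.8
55 1.9 1.3
70 2.2 0.8
85 2.3 0.2
100 2.3 -0.4
115 2.1 -1.0
130 1.8 -1.5
145 1.3 -1.9
160 0.8 -2.2
175 0.2 -2.3
190 -0.4 -2.3
205 -1.0 -2.1
220 -1.5 -1.8
235 -1.9 -1.3
250 -2.2 -0.8
265 -2.3 -0.2
280 -2.3 0.4
295 -2.1 1.0
310 -1.8 1.5
325 -1.3 1.9
340 -0.8 2.2
355 -0.2 2.3
370 0.4 2.3
385 1.0 2.1
[ 538.73789436 -222.73703634   50.        ]
```

View pics/wrist4.png

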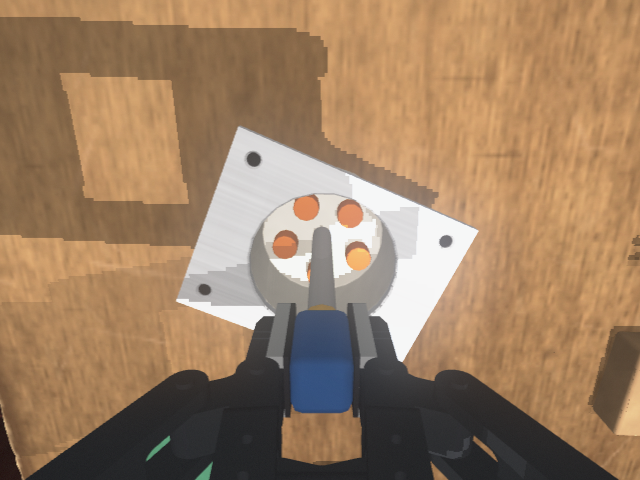

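The tip is down at the middle of the ring, with pellets all round it and no contact force. I start stirring.

>>> play_rows:
  rows:
    - [255,[0.1,0.8,0],[0,0,0]]
    - [255,[0.3,1.6,0],[0,0,0]]
    - [255,[0.4,2.3,0],[0,0,0]]
    - [255,[1.0,2.1,0],[0,0,0]]
    - [255,[1.5,1.8,0],[0,0,0]]
    - [255,[1.9,1.3,0],[0,0,0]]
    - [255,[2.2,0.8,0],[0,0,0]]
    - [255,[2.3,0.2,0],[0,0,0]]
    - [255,[2.3,-0.4,0],[0,0,0]]
    - [255,[2.1,-1.0,0],[0,0,0]]
    - [255,[1.8,-1.5,0],[0,0,0]]
    - [255,[1.3,-1.9,0],[0,0,0]]

```text
clock: 5.58
eef_pos: [483.2, 27.2, 122.8]
tcp_rot: [3.138, 0.0, 1.571]
contact_force: [3.7, -3.6, -0.5]
opening: 0.227
```

>>> play_rows:
  rows:
    - [255,[-0.5,-0.3,0],[0,0,0]]
    - [255,[-1.1,-0.4,0],[0,0,0]]
    - [255,[-1.7,-0.4,0],[0,0,0]]
    - [255,[-2.3,-0.2,0],[0,0,0]]
    - [255,[-2.8,0.1,0],[0,0,0]]
    - [255,[-3.2,0.6,0],[0,0,0]]
    - [255,[-3.5,1.1,0],[0,0,0]]
    - [255,[-3.6,1.7,0],[0,0,0]]
    - [255,[-3.6,2.3,0],[0,0,0]]
    - [255,[-3.4,2.9,0],[0,0,0]]
    - [255,[-3.1,3.4,0],[0,0,0]]
    - [255,[-2.6,3.8,0],[0,0,0]]

```text
clock: 6.58
eef_pos: [519.1, 1.8, 121.6]
tcp_rot: [-3.137, -0.0, 1.571]
contact_force: [-5.8, 1.3, 0.5]
opening: 0.23
```

```bash
python3 snap.py 5 wrist
```

```text
6.5833 [519.1   1.8 121.6] [-3.1369 -0.      1.5707] [-5.84  1.31  0.46] [0.43 1.79 0.03] 0.23
```

View pics/wrist5.png

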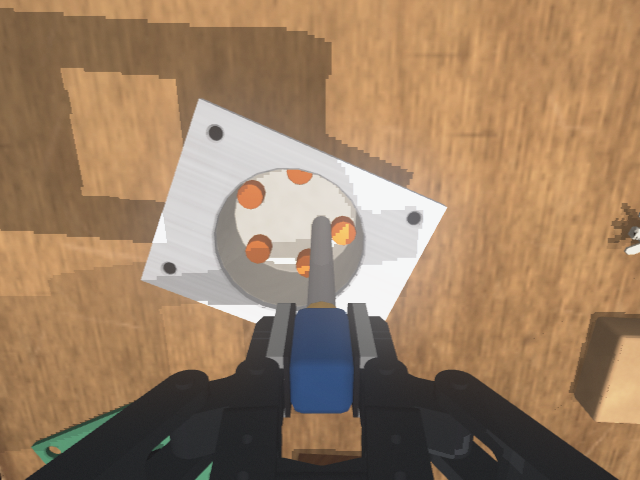

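```bash
cat > pel.py <<'E'
import sys
from h import *
w=load(sys.argv[1]);H=hsv(w)
m=((H[...,0]>3)&(H[...,0]<24)&(H[...,1]>120)&(H[...,2]>110)).astype(np.uint8)
C=np.array([500.5,11.9,16]);v,u=np.mgrid[:480,:640]
k=np.zeros_like(m)
for (y,x) in np.argwhere(m>0):
    P=ray(w,x,y,14)
    if np.hypot(*(P-C)[:2])<38:k[y,x]=1
S=np.array([[515.3,27.5],[490,32.2],[476.2,6.9],[497.2,-12.2],[521.2,-0.7]])
for ce,st in blobs(k,25):
    P=ray(w,*ce,15);d=np.hypot(*(S-P[:2]).T);q=(P-C)[:2];print(ce,st[:5],P[:2].round(1),'r',np.hypot(*q).round(1),'th',np.degrees(np.arctan2(q[1],q[0])).round(),'dist to starts',d.round(1))
E
python3 pel.py wrist5.npz; python3 pel.py wrist0.npz;python3 - <<'E'
import cv2
a=cv2.imread('pics/wrist5.png');cv2.imwrite('pics/c7.png',cv2.resize(a[150:320,200:390],None,fx=3.5,fy=3.5,interpolation=cv2.INTER_NEAREST))
E
```

```text
[298.6 176.1] [287 170  25  14 266] [503.7  38.6] r 26.9 th 83.0 dist to starts [16.1 15.1 42.  51.2 43. ]
[250.  195.2] [237 181  26  28 525] [473.9  26.9] r 30.5 th 150.0 dist to starts [41.4 16.9 20.2 45.5 54.7]
[342.5 232.5] [332 221  23  24 425] [530.5   3.1] r 31.3 th -16.0 dist to starts [28.7 49.9 54.4 36.7 10.1]
[258.8 247.9] [246 235  25  28 511] [477.6  -7.2] r 29.8 th -140.0 dist to starts [51.2 41.3 14.1 20.2 44.1]
[303.1 262.2] [296 249  14  26 277] [505.6 -16.9] r 29.2 th -80.0 dist to starts [45.5 51.5 37.8  9.6 22.5]
[163.3 158.1] [155 149  18  19 249] [489.1  32.1] r 23.2 th 120.0 dist to starts [26.6  0.9 28.3 45.  45.9]
[193.9 165.3] [187 157  16  16 161] [514.4  26. ] r 19.8 th 45.0 dist to starts [ 1.7 25.2 42.7 41.9 27.5]
[150.7 187.5] [143 180  17  16 215] [475.    6.8] r 26.0 th -169.0 dist to starts [45.3 29.5  1.2 29.2 46.8]
[204.5 196.2] [197 188  15  17 197] [521.   -0.9] r 24.2 th -32.0 dist to starts [29.  45.4 45.5 26.3  0.3]
[178.5 209.4] [170 201  18  17 226] [497.  -12.8] r 25.0 th -98.0 dist to starts [44.3 45.5 28.6  0.6 27.1]
```

View pics/c7.png

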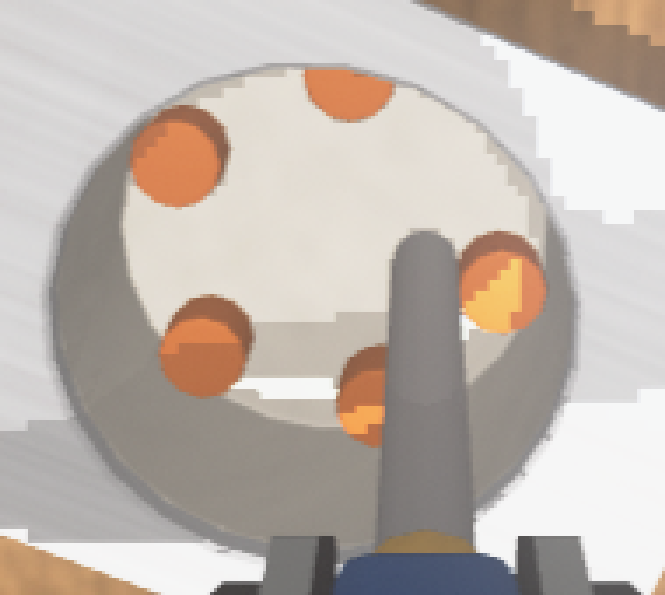

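```bash
python3 - <<'E'
from h import *
w=load('wrist4.npz');print(ray(w,321.5,227,8.7)-[0,6,0]-[501.4,14.3,0])
w=load('wrist5.npz');print(ray(w,321,216.3,8.5)-[0,6,0]-[519.1,1.8,0])
w=load('wrist3.npz');print(ray(w,321.9,227,100)-[0,6,0]-[499.9,12.1,0])
E
```

```text
[-1.27574714 -3.15322242  8.7       ]
[-2.06105028  3.99671948  8.5       ]
[ -0.976435    -3.16377831 100.        ]
```

```bash
python3 - <<'E'
import numpy as np
c0=np.array([520.4,1.3])
for R,th in [(19,-35),(19,-48),(27,-48)]+[(27,a) for a in range(-33,340,15)]:
    t=np.radians(th);P=np.array([502.5+R*np.cos(t),7.9+R*np.sin(t)])-c0;print(R,th,(P[1]/10).round(1),(P[0]/10).round(1))
E
```

```text
19 -35 -0.4 -0.2
19 -48 -0.8 -0.5
27 -48 -1.3 0.0
27 -33 -0.8 0.5
27 -18 -0.2 0.8
27 -3 0.5 0.9
27 12 1.2 0.9
27 27 1.9 0.6
27 42 2.5 0.2
27 57 2.9 -0.3
27 72 3.2 -1.0
27 87 3.4 -1.6
27 102 3.3 -2.4
27 117 3.1 -3.0
27 132 2.7 -3.6
27 147 2.1 -4.1
27 162 1.5 -4.4
27 177 0.8 -4.5
27 192 0.1 -4.4
27 207 -0.6 -4.2
27 222 -1.1 -3.8
27 237 -1.6 -3.3
27 252 -1.9 -2.6
27 267 -2.0 -1.9
27 282 -2.0 -1.2
27 297 -1.7 -0.6
27 312 -1.3 0.0
27 327 -0.8 0.5
```

>>> play_rows:
  rows:
    - [255,[-0.4,-0.2,0],[0,0,0]]
    - [255,[-0.8,-0.5,0],[0,0,0]]
    - [255,[-1.1,-0.3,0],[0,0,0]]
    - [255,[-1.3,0,0],[0,0,0]]
    - [255,[-0.8,0.5,0],[0,0,0]]
    - [255,[-0.2,0.8,0],[0,0,0]]
    - [255,[0.5,0.9,0],[0,0,0]]
    - [255,[1.2,0.9,0],[0,0,0]]
    - [255,[1.9,0.6,0],[0,0,0]]
    - [255,[2.5,0.2,0],[0,0,0]]
  squeeze: 115

```text
clock: 7.47
eef_pos: [518.9, 26.4, 120.8]
tcp_rot: [-3.133, 0.001, 1.571]
contact_force: [-5.5, -2.1, -1.6]
opening: 0.219
```

```bash
python3 snap.py 6 wrist; python3 pel.py wrist6.npz;python3 - <<'E'
import cv2
a=cv2.imread('pics/wrist6.png');cv2.imwrite('pics/c8.png',cv2.resize(a[150:350,180:420],None,fx=3,fy=3,interpolation=cv2.INTER_NEAREST))
E
```

```text
7.4667 [518.9  26.4 120.8] [-3.1332e+00  1.3000e-03  1.5709e+00] [-5.51 -2.09 -1.59] [-0.67  1.76 -0.01] 0.219
[299.5 220.7] [291 218  18   6  64] [503.3  35.4] r 23.7 th 83.0 dist to starts [14.4 13.7 39.3 48.  40.3]
[253.5 236.4] [241 225  24  22 378] [474.3  25.1] r 29.4 th 153.0 dist to starts [41.1 17.2 18.3 43.8 53.6]
[336.9 241.7] [328 231  22  20 246] [526.5  21.7] r 27.8 th 21.0 dist to starts [12.6 38.  52.5 44.8 23.1]
[260.8 286.3] [249 277  23  22 357] [477.2  -9.2] r 31.5 th -138.0 dist to starts [52.9 43.4 16.2 20.2 44.8]
[301.9 300.3] [298 291   8  18 118] [503.9 -19.3] r 31.4 th -84.0 dist to starts [48.2 53.4 38.1  9.8 25.4]
```

View pics/c8.png

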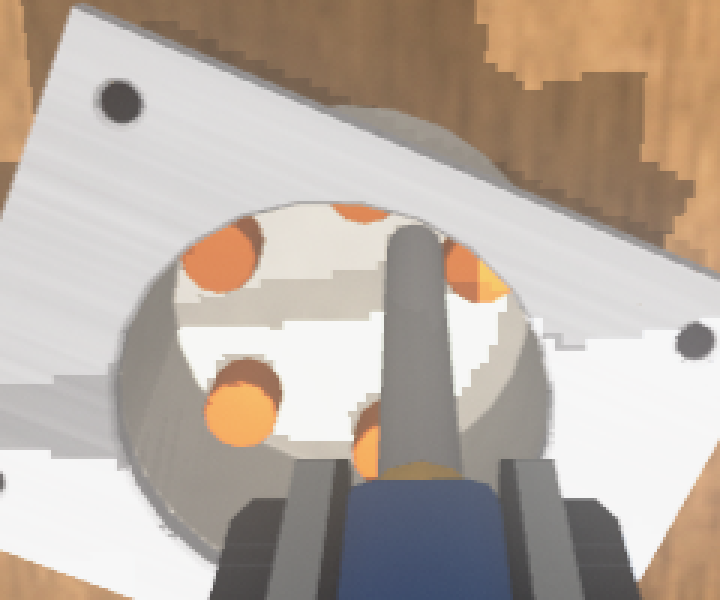

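>>> play_rows:
  rows:
    - [255,[-0.6,-0.7,0],[0,0,0]]
    - [255,[-1.2,-1.3,0],[0,0,0]]
    - [255,[-1.8,-2,0],[0,0,0]]
    - [255,[-1.8,-2,0],[0,0,0]]

```text
clock: 7.85
eef_pos: [501.6, 7.4, 122.5]
tcp_rot: [3.142, 0.0, 1.57]
contact_force: [0.1, -1.1, -0.8]
opening: 0.219
```

```bash
python3 snap.py 7 wrist; python3 pel.py wrist7.npz;python3 - <<'E'
import cv2
a=cv2.imread('pics/wrist7.png');cv2.imwrite('pics/c9.png',cv2.resize(a[150:350,200:440],None,fx=3,fy=3,interpolation=cv2.INTER_NEAREST))
E
```

```text
7.85 [501.6   7.4 122.5] [3.1416e+00 2.0000e-04 1.5699e+00] [ 0.11 -1.07 -0.77] [-0.04  0.01  0.04] 0.219
[327.8 185.7] [316 181  25  12 225] [504.3  38.2] r 26.5 th 82.0 dist to starts [15.4 15.5 42.  50.9 42.4]
[279.2 205.4] [266 193  26  25 439] [474.4  26. ] r 29.6 th 152.0 dist to starts [40.9 16.8 19.1 44.4 53.8]
[365.5 210.6] [357 199  20  22 310] [527.5  22.6] r 29.1 th 22.0 dist to starts [13.2 38.8 53.7 46.1 24.1]
[285.3 258. ] [273 245  24  26 411] [477.2  -8.7] r 31.2 th -139.0 dist to starts [52.6 42.9 15.7 20.3 44.8]
[338.  271.4] [331 263  16  18 227] [511.  -18.1] r 31.8 th -71.0 dist to starts [45.8 54.5 42.9 15.1 20.2]
```

View pics/c9.png

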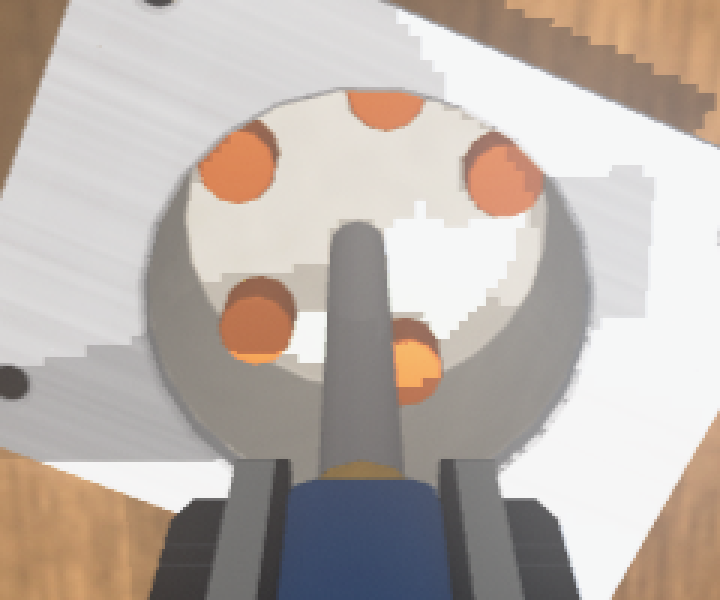

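All five pellets are now at the wall, each ≥13 mm from every starting spot (15, 17, 24, 16 and 13 mm). Next I work out the tip offset and return the rod.

```bash
python3 - <<'E'
from h import *
w=load('wrist7.npz');print(ray(w,319.2,223.8,9.3)-[0,6,0]-[501.6,7.4,0])
w=load('wrist1.npz')
g=cv2.cvtColor(w['p'],cv2.COLOR_RGB2GRAY)
for uv in[(324.8,205.5)]:print(ray(w,*uv,50))
# block corners from crop c4 (near top edge): 
for x,y in [(85,437),(440,455),(93,77),(472,97)]: print(ray(w,260+x/4.2,140+y/4.2,50).round(1))
E
```

```text
[-2.66271806 -1.01891348  9.3       ]
[ 532.02178246 -225.98763506   50.        ]
[ 495.5 -258.4   50. ]
[ 564.9 -262.3   50. ]
[ 499.4 -188.7   50. ]
[ 568.6 -192.6   50. ]
```

>>> play_rows:
  rows:
    - [255,[0,0,0],[0,0,0]]
    - [255,[0,0,-1],[0,0,0]]
    - [255,[0,0,-3],[0,0,0]]
    - [255,[0,0,-5.5],[0,0,0]]
    - [255,[0,0,-8],[0,0,0]]
    - [255,[-1,0.1,-9.2],[0,0,0]]
    - [255,[-4,0.5,-9.2],[0,0,0]]
    - [255,[-8,1.1,-9.2],[0,0,0]]
    - [255,[-12,1.7,-9.2],[0,0,0]]
    - [255,[-16,2.3,-9.2],[0,0,0]]
    - [255,[-20,2.9,-9.2],[0,0,0]]
    - [255,[-22.5,3.2,-9.2],[0,0,0]]

```text
clock: 8.9
eef_pos: [535.5, -220.2, 215.5]
tcp_rot: [3.14, 0.002, 1.57]
contact_force: [1.2, 0.4, -0.8]
opening: 0.22
```

>>> play_rows:
  rows:
    - [255,[-0.8,0.1,0],[0,0,0]]
    - [255,[-0.8,0.1,0],[0,0,0]]
    - [255,[-0.8,0.1,0],[0,0,0]]
    - [255,[-0.8,0.1,0],[0,0,0]]

```text
clock: 9.23
eef_pos: [535.4, -223.2, 214.5]
tcp_rot: [-3.141, -0.001, 1.571]
contact_force: [0.0, 0.7, -0.2]
opening: 0.222
```

```bash
python3 snap.py 8 wrist scene;python3 - <<'E'
import cv2
a=cv2.imread('pics/wrist8.png');cv2.imwrite('pics/c10.png',cv2.resize(a[150:350,200:440],None,fx=3,fy=3,interpolation=cv2.INTER_NEAREST))
E
```

```text
9.2333 [ 535.4 -223.2  214.5] [-3.1413e+00 -6.0000e-04  1.5715e+00] [ 0.02  0.72 -0.22] [-0.01  0.02  0.06] 0.222
```

View pics/c10.png

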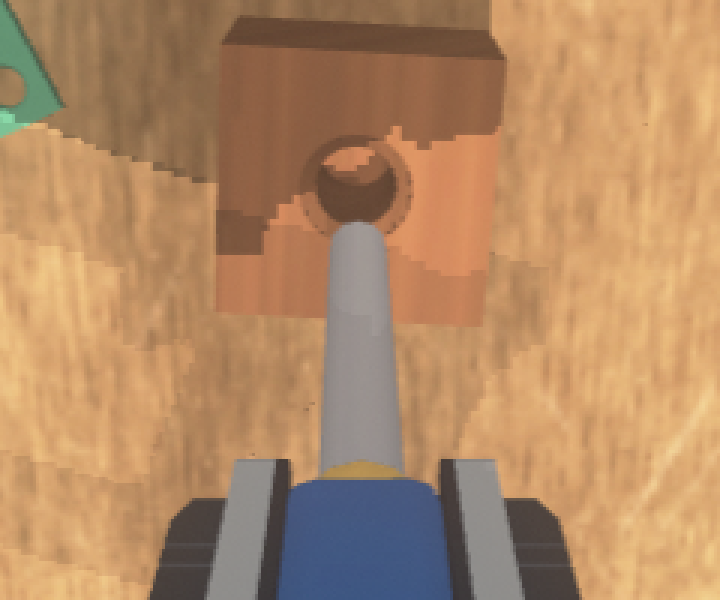

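```bash
python3 - <<'E'
from h import *
w=load('wrist8.npz');T=[535.4,-223.2,0]
print('hole',ray(w,200+357/3,150+188/3,50)-T,'tip',ray(w,200+358/3,150+223/3,101.3)-[0,6,0]-T)
P=[ray(w,200+x/3,150+y/3,50) for x,y in[(216,312),(482,325),(222,44),(505,60)]];print(np.mean(P,0)-T)
E
```

```text
hole [-3.13330276 -1.64113492 50.        ] tip [ -2.62303642  -1.25081436 101.3       ]
[-3.32499535 -2.15724339 50.        ]
```

>>> play_rows:
  rows:
    - [255,[-0.05,-0.05,1.5],[0,0,0]]
    - [255,[-0.05,-0.05,3.5],[0,0,0]]
    - [255,[-0.05,-0.05,5],[0,0,0]]
    - [255,[-0.05,-0.05,6],[0,0,0]]
    - [255,[-0.05,-0.05,7],[0,0,0]]
    - [255,[-0.05,-0.05,8],[0,0,0]]
    - [255,[-0.05,-0.05,8.8],[0,0,0]]
    - [255,[-0.05,-0.05,9.3],[0,0,0]]
    - [255,[-0.05,-0.05,9.3],[0,0,0]]
    - [255,[-0.05,-0.05,9.3],[0,0,0]]

```text
clock: 10.17
eef_pos: [535.1, -225.0, 121.3]
tcp_rot: [-3.141, -0.0, 1.571]
contact_force: [1.0, -0.1, -0.9]
opening: 0.22
```

>>> play_rows:
  rows:
    - [200,[0,0,0],[0,0,0]]
    - [180,[0,0,0],[0,0,0]]
    - [140,[0,0,0],[0,0,0]]
    - [80,[0,0,0],[0,0,0]]
    - [0,[0,0,0],[0,0,0]]
    - [0,[0,0,0],[0,0,0]]
    - [0,[0,0,0],[0,0,0]]
    - [0,[0,0,0],[0,0,0]]
  squeeze: 40

```text
clock: 10.83
eef_pos: [535.0, -225.0, 121.3]
tcp_rot: [3.142, -0.0, 1.571]
contact_force: [-0.7, -0.0, 0.3]
opening: 1.0
```

```bash
python3 snap.py 9 wrist
```

```text
10.8333 [ 535.  -225.   121.3] [ 3.1416 -0.      1.5708] [-0.65 -0.05  0.26] [0.06 0.02 0.02] 1.0
```

View pics/wrist9.png

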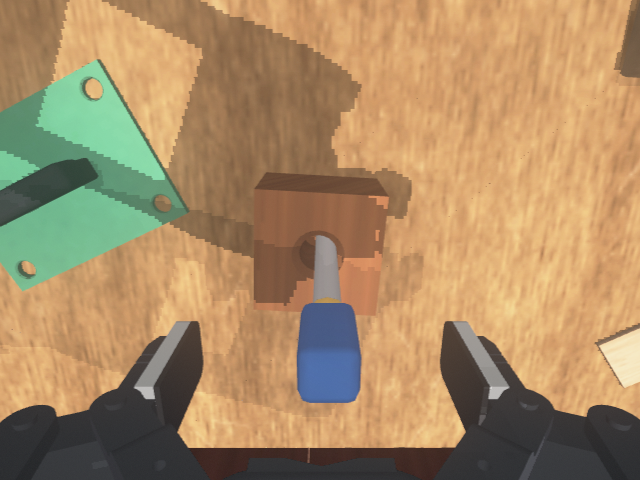

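The rod stands in its hole, its shaft entering at about (325,240) with a slight lean. I check its top height, then lift straight up and go to the plate.

```bash
python3 - <<'E'
from h import *
w=load('wrist9.npz');C=cloud(w);print(C[375,328],C[388,328],C[360,328],C[290,326])
E
```

```text
[ 535.74201969 -222.11757375  158.0075481 ] [ 535.76781283 -227.09382954  157.68742329] [ 535.73708367 -217.48997677  157.03361865] [ 535.67585022 -219.08334957  105.95808015]
```

>>> play_rows:
  rows:
    - [0,[0,0,-2.5],[0,0,0]]
    - [0,[0,0,-6],[0,0,0]]
    - [0,[0,0,-9.5],[0,0,0]]
    - [0,[0,0,-12],[0,0,0]]
    - [0,[0,0,-13],[0,0,0]]
    - [0,[0,0,-13],[0,0,0]]

```text
clock: 11.38
eef_pos: [536.4, -225.6, 254.0]
tcp_rot: [3.137, 0.002, 1.571]
contact_force: [-0.3, 0.7, -0.4]
opening: 0.999
```

```bash
python3 snap.py 10 wrist; python3 - <<'E'
from h import *
w=load('wrist10.npz')
H=hsv(w);m=((H[...,0]>100)&(H[...,0]<128)&(H[...,1]>110)&(H[...,2]>60)).astype(np.uint8);m[300:]=0
C=cloud(w);k=m.astype(bool);top=k&(C[...,2]>152);print(C[top].mean(0),top.sum(),blobs(m))
a=cv2.cvtColor(w['p'],cv2.COLOR_RGB2BGR);cv2.imwrite('pics/c11.png',cv2.resize(a[140:300,240:400],None,fx=3.7,fy=3.7,interpolation=cv2.INTER_NEAREST))
E
```

```text
11.3833 [ 536.4 -225.6  254. ] [3.1371e+00 1.9000e-03 1.5708e+00] [-0.27  0.68 -0.38] [ 0.02  0.01 -0.02] 0.999
[ 535.67278197 -225.03781097  157.90066761] 834 [(array([321.6, 238.8]), array([307, 224,  30,  30, 834], dtype=int32))]
```

View pics/c11.png

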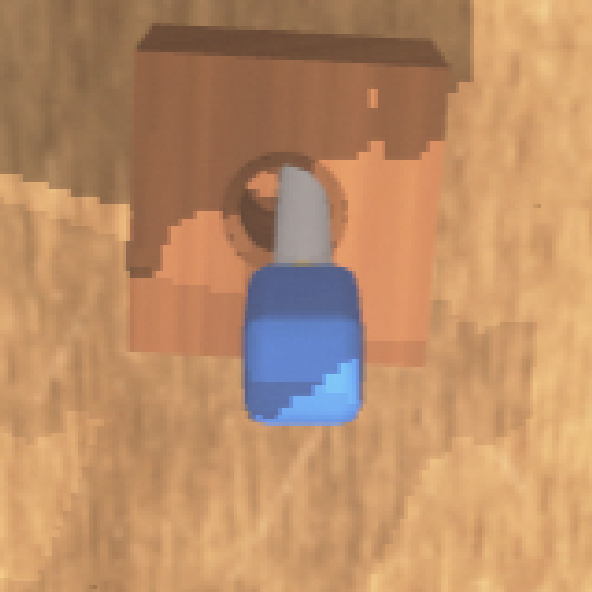

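The rod is upright in the hole with its top at z 158, so step 2 looks met. Now I hover near the leftmost plate, turning the jaws across its handle.

>>> play_rows:
  rows:
    - [0,[2,-0.4,0],[0,0,-0.1]]
    - [0,[6,-1.2,0],[0,0,-0.22]]
    - [0,[10,-2,0],[0,0,-0.34]]
    - [0,[14,-2.7,0],[0,0,-0.46]]
    - [0,[18,-3.5,0],[0,0,-0.58]]
    - [0,[22,-4.3,0],[0,0,-0.7]]
    - [0,[26,-5.1,0],[0,0,-0.82]]
    - [0,[30,-5.9,0],[0,0,-0.94]]
    - [0,[34,-6.6,0],[0,0,-1.06]]
    - [0,[38,-7.4,0],[0,0,-1.18]]
    - [0,[42,-8.2,0],[0,0,-1.3]]
    - [0,[45.6,-8.9,0],[0,0,-1.42]]

```text
clock: 12.43
eef_pos: [444.0, 232.7, 249.1]
tcp_rot: [-3.14, -0.003, 2.997]
contact_force: [0.8, -0.1, -0.6]
opening: 1.002
```

```bash
python3 snap.py x
```

```text
12.4333 [444.  232.7 249.1] [-3.1398e+00 -2.7000e-03  2.9971e+00] [ 0.76 -0.07 -0.61] [ 0.01 -0.01 -0.01] 1.002
```

>>> play_rows:
  rows:
    - [0,[0,0,0],[0,0,-0.1]]
    - [0,[0,0,0],[0,0,-0.186]]
    - [0,[0,0,0],[0,0,-0.186]]
    - [0,[0,0,0],[0,0,-0.186]]

```text
clock: 12.77
eef_pos: [445.1, 230.6, 249.5]
tcp_rot: [-3.14, -0.003, -3.109]
contact_force: [0.3, -0.2, 0.4]
opening: 0.998
```

```bash
python3 snap.py 11 wrist scene
```

```text
12.7667 [445.1 230.6 249.5] [-3.1402e+00 -2.7000e-03 -3.1088e+00] [ 0.26 -0.18  0.37] [-0.03  0.01 -0.01] 0.998
```

View pics/wrist11.png

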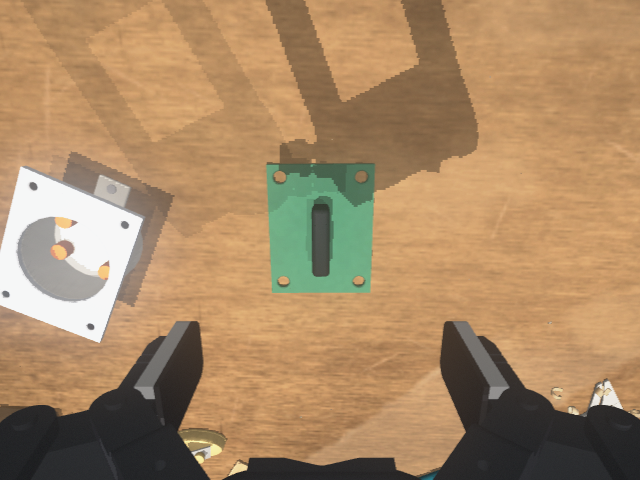

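The wrist view shows the whole plate, with holes at about (280,177), (361,177), (283,281), (359,281) and the handle at (320,240). The plate is square to the jaws.

```bash
python3 - <<'E'
from h import *
w=load('wrist11.npz')
H=hsv(w);m=((H[...,0]>55)&(H[...,0]<95)&(H[...,1]>60)).astype(np.uint8)
r=np.zeros_like(m);r[155:300,260:380]=m[155:300,260:380]
pts=[]
for u,v in[(280,177),(361,177),(283,281),(359,281)]:
    q=1-r[v-10:v+11,u-10:u+11]
    n,l,s,ce=cv2.connectedComponentsWithStats(q)
    i=l[10,10];c=ce[i]+[u-10,v-10];P=ray(w,*c,4);pts.append(P);print(c.round(1),s[i],P.round(1))
pts=np.array(pts);print('plate c',pts.mean(0))
a=pts[2]-pts[0];b=pts[3]-pts[1];print(np.degrees(np.arctan2(a[1],a[0])),np.degrees(np.arctan2(b[1],b[0])),np.linalg.norm(a),np.linalg.norm(b),np.linalg.norm(pts[1]-pts[0]))
g=cv2.cvtColor(w['p'],cv2.COLOR_RGB2HSV)[...,2];k=np.zeros_like(g);k[195:290,300:342]=(g[195:290,300:342]<65)&(r[195:290,300:342]==0)
C=cloud(w)
bl=max(blobs(k,50),key=lambda x:x[1][4]);print(bl)
kk=(k>0)&(C[...,2]>36);Q=np.array([ray(w,u,v,43)[:2] for v,u in np.argwhere(kk)],np.float32);print(cv2.minAreaRect(Q),Q.mean(0),np.median(C[kk],0))
E
```

```text
[281.1 174.6] [  3   0  18  17 204] [431.1 192.    4. ]
[361.  176.2] [  3   3  15  13 155] [430.3 266.3   4. ]
[282.9 280.9] [  4   5  13  11 113] [539.2 194.    4. ]
[358.1 280.6] [  3   5  13  11 106] [536.4 270.    4. ]
plate c [484.24779959 230.58131005   4.        ]
1.066803642794368 1.966524496812339 108.05966563622414 106.23925018573252 74.32911156249041
(array([320.4, 206.9]), array([312, 204,  17,   9,  91], dtype=int32))
((452.8434753417969, 229.1757049560547), (13.796545028686523, 4.200742721557617), 88.14171600341797) [452.4483  229.68446] [453.16571134 229.90497108  39.54184064]
```

```bash
python3 - <<'E'
from h import *
w=load('wrist11.npz');C=cloud(w)
for v in (206,215,240,265,274):
    print(v,[ (u,int(w['p'][v,u].max())) for u in range(306,336,2)])
print(ray(w,320.5,204,43),ray(w,320.5,272,43),proj(w,[484.8,230.2,43]),proj(w,[452.8,229.1,43]),proj(w,[516.8,231.3,43]))
a=cv2.cvtColor(w['p'],cv2.COLOR_RGB2BGR);cv2.imwrite('pics/c12.png',cv2.resize(a[155:300,255:385],None,fx=4,fy=4,interpolation=cv2.INTER_NEAREST))
E
```

```text
206 [(306, 166), (308, 155), (310, 153), (312, 133), (314, 61), (316, 60), (318, 61), (320, 60), (322, 59), (324, 59), (326, 61), (328, 87), (330, 117), (332, 138), (334, 170)]
215 [(306, 165), (308, 153), (310, 144), (312, 68), (314, 76), (316, 85), (318, 82), (320, 82), (322, 82), (324, 81), (326, 77), (328, 68), (330, 106), (332, 171), (334, 170)]
240 [(306, 157), (308, 155), (310, 156), (312, 68), (314, 74), (316, 82), (318, 82), (320, 82), (322, 83), (324, 81), (326, 75), (328, 69), (330, 108), (332, 142), (334, 174)]
265 [(306, 176), (308, 176), (310, 177), (312, 100), (314, 73), (316, 81), (318, 80), (320, 80), (322, 80), (324, 79), (326, 75), (328, 70), (330, 175), (332, 176), (334, 176)]
274 [(306, 178), (308, 177), (310, 175), (312, 159), (314, 74), (316, 78), (318, 78), (320, 77), (322, 78), (324, 77), (326, 76), (328, 105), (330, 175), (332, 175), (334, 175)]
[448.30156243 229.32821912  43.        ] [511.39990407 231.29798158  43.        ] [320.19721022 244.22901651] [320.0710108  209.08711887] [320.3166149  277.47882635]
```

View pics/c12.png

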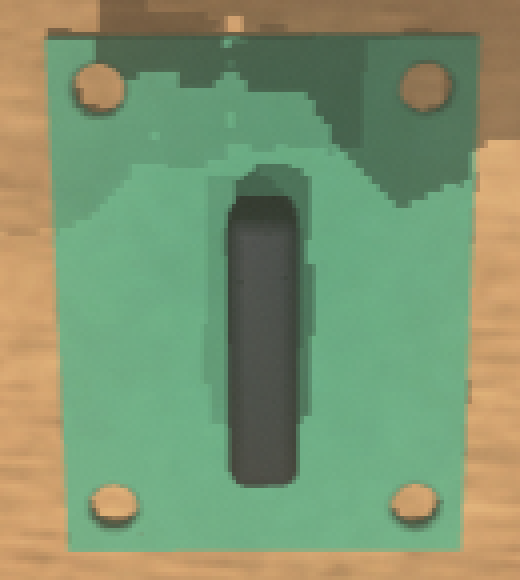

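>>> play_rows:
  rows:
    - [0,[-1.5,-0.1,2],[0,0,0]]
    - [0,[-3,-0.1,5],[0,0,0]]
    - [0,[-3.97,-0.17,8.5],[0,0,0]]
    - [0,[-3.97,-0.17,12],[0,0,0]]
    - [0,[-3.97,-0.17,15.5],[0,0,0]]
    - [0,[-3.97,-0.17,18.5],[0,0,0]]
    - [0,[-3.97,-0.17,20.5],[0,0,0]]
    - [0,[-3.97,-0.17,20.5],[0,0,0]]

```text
clock: 13.53
eef_pos: [483.0, 228.7, 42.1]
tcp_rot: [-3.139, -0.007, -3.109]
contact_force: [-0.1, -0.3, -0.5]
opening: 0.997
```

```bash
python3 snap.py 12 wrist side
```

```text
13.5333 [483.  228.7  42.1] [-3.1387 -0.0067 -3.1095] [-0.07 -0.32 -0.47] [ 0.    0.03 -0.03] 0.997
```

View pics/wrist12.png

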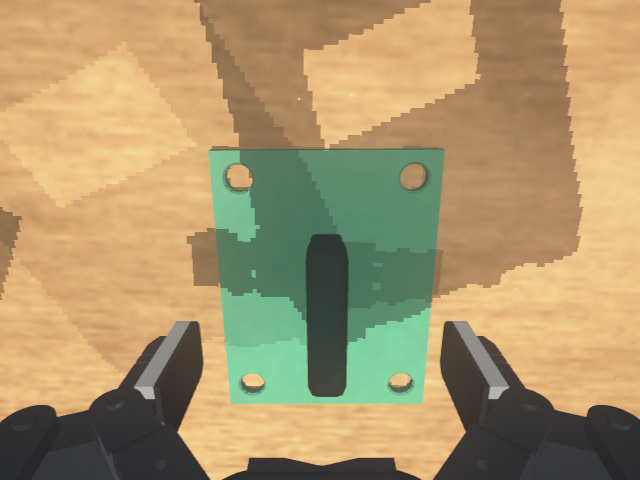

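>>> play_rows:
  rows:
    - [0,[-0.15,0.15,1],[0,0,0]]
    - [0,[-0.15,0.15,2],[0,0,0]]
    - [0,[-0.15,0.15,2.75],[0,0,0]]
    - [0,[-0.15,0.15,2.75],[0,0,0]]
    - [0,[-0.15,0.15,2.75],[0,0,0]]
  squeeze: 60

```text
clock: 14.05
eef_pos: [486.9, 232.1, 18.6]
tcp_rot: [-3.141, -0.001, -3.106]
contact_force: [0.4, -0.5, 0.8]
opening: 0.997
```

>>> play_rows:
  rows:
    - [120,[0,0,0],[0,0,0]]
    - [160,[0,0,0],[0,0,0]]
    - [255,[0,0,0],[0,0,0]]
    - [255,[0,0,0],[0,0,0]]
    - [255,[0,0,0],[0,0,0]]
    - [255,[0,0,0],[0,0,0]]
    - [255,[0,0,0],[0,0,0]]
    - [255,[0,0,0],[0,0,0]]
    - [255,[0,0,0],[0,0,0]]
  squeeze: 60

```text
clock: 14.8
eef_pos: [487.4, 232.4, 19.1]
tcp_rot: [3.141, 0.0, -3.106]
contact_force: [-1.5, 0.3, 5.3]
opening: 0.175
```

```bash
python3 snap.py 13 wrist
```

```text
14.8 [487.4 232.4  19.1] [ 3.1414e+00  5.0000e-04 -3.1064e+00] [-1.48  0.33  5.28] [-0.06  0.15  0.03] 0.175
```

View pics/wrist13.png

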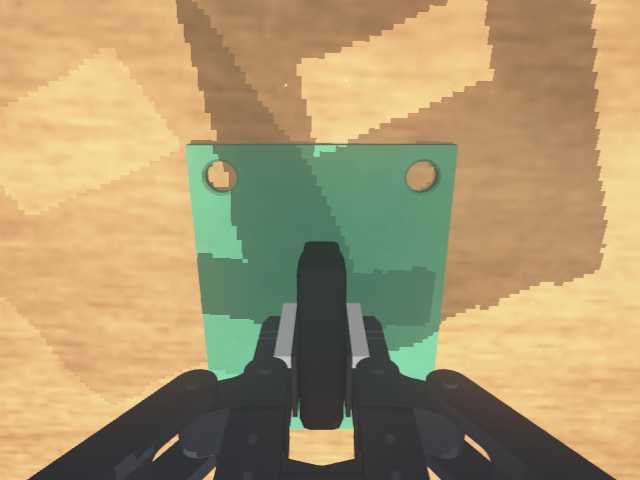

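>>> play_rows:
  rows:
    - [255,[0,0,-0.5],[0,0,0]]
    - [255,[0,0,-2],[0,0,0]]
    - [255,[0,0,-4.5],[0,0,0]]
    - [255,[0,0,-7],[0,0,0]]
    - [255,[0,0,-9.5],[0,0,0]]
    - [255,[0,0,-11.5],[0,0,0]]
    - [255,[0,0,-12],[0,0,0]]
    - [255,[0,0,-12],[0,0,0]]
    - [255,[0,0,-12],[0,0,0]]
  squeeze: 90

```text
clock: 15.6
eef_pos: [486.7, 232.0, 138.0]
tcp_rot: [-3.141, -0.001, -3.106]
contact_force: [-0.5, -0.6, -1.0]
opening: 0.171
```

```bash
python3 snap.py 14 wrist side scene; python3 - <<'E'
from h import *
w=load('wrist11.npz');g=cv2.cvtColor(w['p'],cv2.COLOR_RGB2GRAY);pts=[]
for u,v in[(33,186),(125,225),(91,326),(6,294)]:
    x0=max(u-8,0);q=g[v-8:v+9,x0:u+9];t,b=cv2.threshold(q,0,1,cv2.THRESH_BINARY_INV+cv2.THRESH_OTSU)
    ce,st=max(blobs(b,8),key=lambda x:x[1][4]);ce=ce+[x0,v-8];P=ray(w,*ce,60);pts.append(P);print(ce,st,P.round(1))
print(np.mean(pts,0))
E
```

```text
15.6 [486.7 232.  138. ] [-3.1413e+00 -7.0000e-04 -3.1064e+00] [-0.54 -0.64 -1.05] [-0.02 -0.    0.05] 0.171
[ 32.9 185.7] [ 4  4  9  9 55] [436.4  -2.1  60. ]
[124.4 224.4] [ 4  4  8  8 49] [466.6  67.6  60. ]
[ 90.3 326.4] [ 4  5  7  7 37] [564.   25.4  60. ]
[  5.3 293.6] [ 2  5  8  6 39] [533.5 -44.4  60. ]
[500.11174247  11.63487109  60.        ]
```

View pics/wrist14.png

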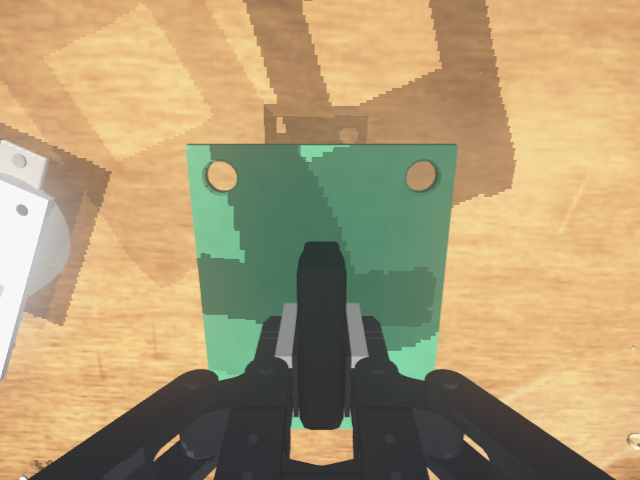

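View pics/side14.png

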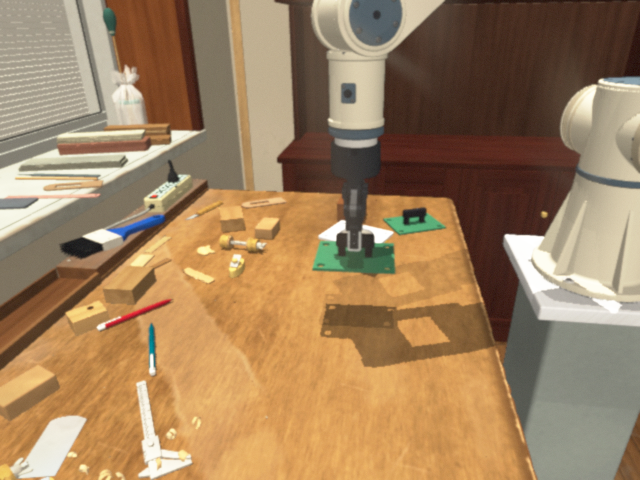

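```bash
cat > holes.py <<'E'
import sys
from h import *
def holes(fn,zt,guess=((220,176),(422,176)),R=26):
    w=load(fn);H=hsv(w);m=((H[...,0]>55)&(H[...,0]<95)&(H[...,1]>60)&(H[...,2]>70)).astype(np.uint8);pts=[]
    for u,v in guess:
        q=1-m[v-R:v+R+1,u-R:u+R+1];n,l,s,ce=cv2.connectedComponentsWithStats(q)
        i=l[R,R];c=ce[i]+[u-R,v-R];st=s[i];bb=np.array([u-R+st[0]+(st[2]-1)/2,v-R+st[1]+(st[3]-1)/2])
        pts.append(ray(w,*bb,zt));print(c.round(1),bb,st,pts[-1].round(1))
    a=pts[1]-pts[0];n=np.linalg.norm(a);e=a[:2]/n
    px=np.array([e[1],-e[0]]) # toward image-down side (plate x away)
    mid=(pts[0]+pts[1])[:2]/2;c=mid+px*53
    print('len',n.round(1),'ydir',np.degrees(np.arctan2(e[1],e[0])).round(2),'centre',c.round(1));return c
if __name__=="__main__": holes(sys.argv[1],float(sys.argv[2]))
E
python3 holes.py wrist14.npz 123.5; python3 holes.py wrist13.npz 4.6
python3 - <<'E'
import cv2
a=cv2.imread('pics/wrist14.png');cv2.imwrite('pics/c13.png',cv2.resize(a[130:220,180:470],None,fx=2.7,fy=2.7,interpolation=cv2.INTER_NEAREST))
E
```

```text
[222.9 169.3] [225.  170.5] [  10    0   43   42 1216] [430.2 193.3 123.5]
[421.5 176. ] [421.5 176. ] [ 10  11  32  31 789] [429.8 267.4 123.5]
len 74.1 ydir 90.35 centre [483.  230.7]
[220.8 175.7] [221. 175.] [ 11   9  33  33 822] [432.7 192.1   4.6]
[421.2 175.4] [422. 175.] [ 10  10  33  31 775] [430.1 267.9   4.6]
len 75.8 ydir 91.95 centre [484.4 231.8]
```

View pics/c13.png

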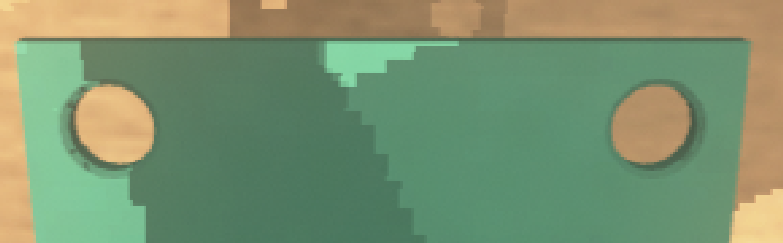

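The plate is lifted level and clear. Its held offset from the TCP is about (+3.0, −0.5) mm in tool axes. I move it over the box, turning it to the flange's −23.6°.

>>> play_rows:
  rows:
    - [255,[-0.05,-1.5,0],[0,0,0.04]]
    - [255,[-0.2,-4.5,0],[0,0,0.1]]
    - [255,[-0.3,-8,0],[0,0,0.17]]
    - [255,[-0.45,-11.5,0],[0,0,0.24]]
    - [255,[-0.6,-15,0],[0,0,0.31]]
    - [255,[-0.7,-18,0],[0,0,0.37]]
    - [255,[-0.8,-20.5,0],[0,0,0.42]]
    - [255,[-0.88,-22.1,0],[0,0,0.446]]
    - [255,[-0.88,-22.1,0],[0,0,0.446]]
    - [255,[-0.88,-22.1,0],[0,0,0.446]]
    - [255,[-0.88,-22.1,0],[0,0,0.446]]

```text
clock: 16.67
eef_pos: [503.3, 12.1, 138.1]
tcp_rot: [-3.141, -0.001, 2.731]
contact_force: [0.4, 0.3, -2.1]
opening: 0.172
```

```bash
python3 snap.py 15 wrist side scene
```

```text
16.6667 [503.3  12.1 138.1] [-3.1413e+00 -1.4000e-03  2.7311e+00] [ 0.44  0.35 -2.09] [-0.01 -0.03  0.  ] 0.172
```

View pics/wrist15.png

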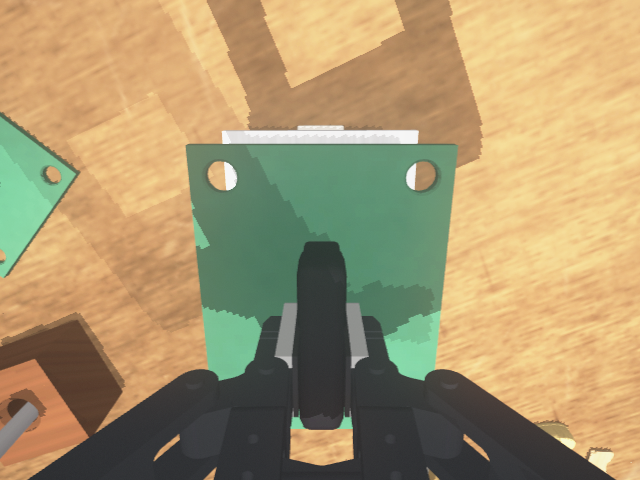

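View pics/side15.png

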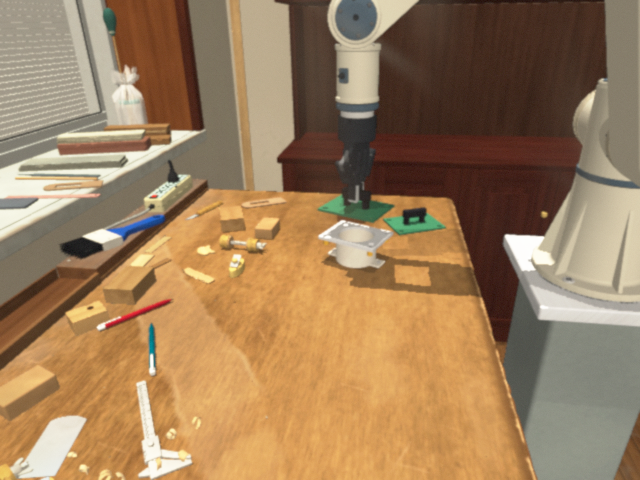

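```bash
cat > bf.py <<'E'
from h import *
c=np.array([500.4,11.8]);th=np.radians(-23.6);ex=np.array([np.cos(th),np.sin(th)]);ey=np.array([-ex[1],ex[0]])
def bf(P): d=np.array(P)[:2]-c;return np.array([d@ex,d@ey]).round(1)
E
python3 - <<'E'
from bf import *
w=load('wrist15.npz');print('box fr TCP',bf([503.3,12.1]))
for u,v in[(222.5,131),(418,131)]:print('flange corner',bf(ray(w,u,v,60)))
for u,v in[(187,144.5),(457,144.5)]:print('plate corner',bf(ray(w,u,v,124)))
import holes
print(bf(holes.holes('wrist15.npz',122,guess=((222,176),(422,176)))))
a=cv2.cvtColor(w['p'],cv2.COLOR_RGB2BGR);cv2.imwrite('pics/c14.png',cv2.resize(a[115:215,180:470],None,fx=2.7,fy=2.7,interpolation=cv2.INTER_NEAREST))
E
```

```text
box fr TCP [2.5 1.4]
flange corner [-64.4 -50.2]
flange corner [-64.4  49.9]
plate corner [-64.5 -49. ]
plate corner [-64.6  50.3]
[216.3 171.6] [222. 176.] [   0    0   53   53 1993] [437.3  -1.5 122. ]
[422.4 175.8] [423. 176.] [ 10  10  35  33 861] [468.   68.8 122. ]
len 76.7 ydir 66.43 centre [501.2  12.4]
[0.5 0.9]
```

View pics/c14.png

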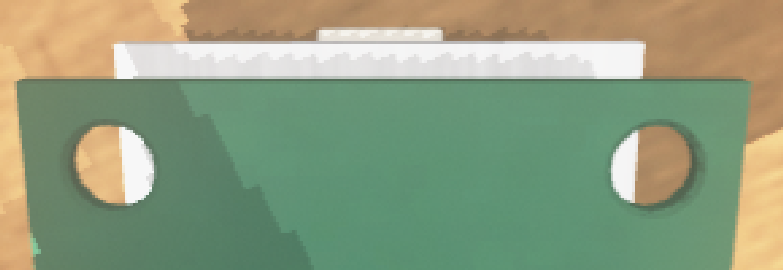

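In the box frame the plate edge matches the flange edge in x (−64.5 vs −64.4) and is +0.8 mm off in y. I correct that and lower to about 2 cm above the flange.

>>> play_rows:
  rows:
    - [255,[0,-0.08,0.5],[0,0,0]]
    - [255,[0,-0.08,1.2],[0,0,0]]
    - [255,[0,-0.08,2],[0,0,0]]
    - [255,[0,-0.08,2.8],[0,0,0]]
    - [255,[0,-0.08,3.4],[0,0,0]]
    - [255,[0,-0.08,3.8],[0,0,0]]
    - [255,[0,-0.08,3.8],[0,0,0]]
    - [255,[0,-0.08,3.8],[0,0,0]]
    - [255,[0,-0.08,3.8],[0,0,0]]
    - [255,[0,-0.08,3.8],[0,0,0]]

```text
clock: 17.65
eef_pos: [503.8, 11.0, 101.1]
tcp_rot: [3.141, 0.001, 2.731]
contact_force: [-0.7, -0.5, -1.6]
opening: 0.166
```

```bash
python3 snap.py 16 wrist side scene; python3 - <<'E'
import cv2
a=cv2.imread('pics/wrist16.png');b=cv2.imread('pics/side16.png');c=cv2.imread('pics/scene16.png')
cv2.imwrite('pics/c15.png',cv2.resize(a[115:215,170:470],None,fx=2.6,fy=2.6,interpolation=cv2.INTER_NEAREST))
cv2.imwrite('pics/c16.png',cv2.resize(b[150:280,280:460],None,fx=4,fy=4,interpolation=cv2.INTER_CUBIC))
cv2.imwrite('pics/c17.png',cv2.resize(c[160:270,180:380],None,fx=4,fy=4,interpolation=cv2.INTER_CUBIC))
E
```

```text
17.65 [503.8  11.  101.1] [3.1413e+00 6.0000e-04 2.7308e+00] [-0.65 -0.49 -1.59] [ 0.01 -0.04  0.04] 0.166
```

View pics/c15.png

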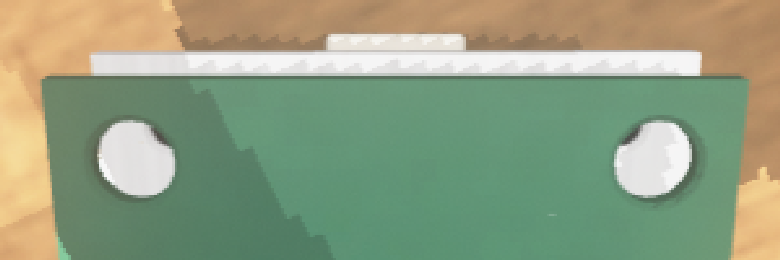

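View pics/c16.png

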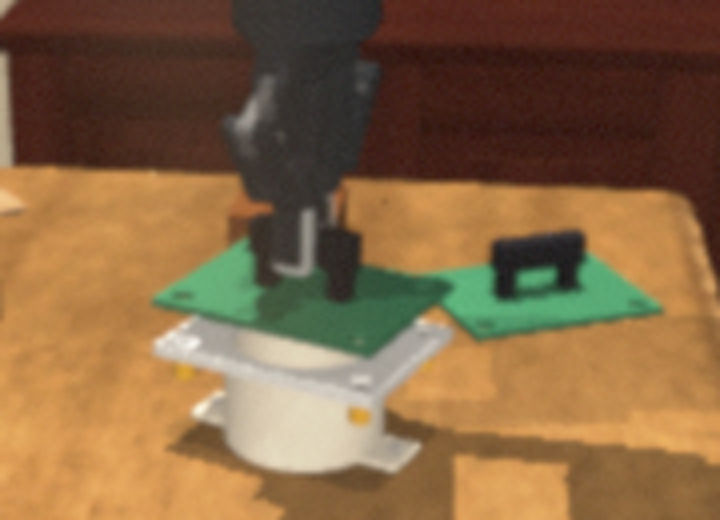

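View pics/c17.png

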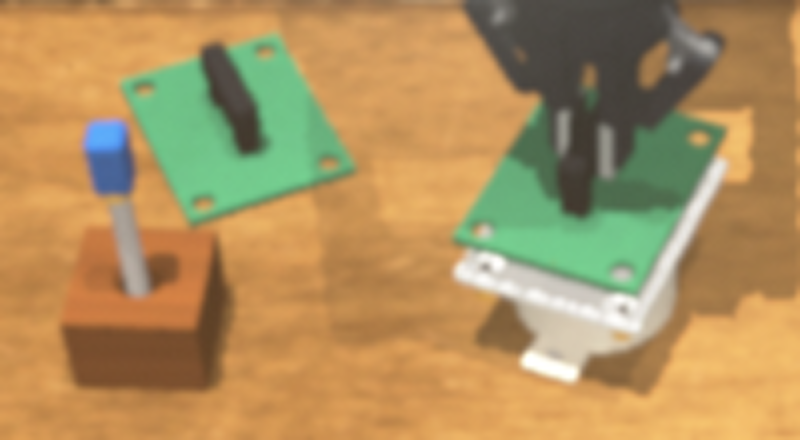

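```bash
python3 - <<'E'
from bf import *
w=load('wrist16.npz');f=lambda x,y:(170+x/2.6,115+y/2.6)
for x,y in[(90,52),(700,52)]:print('flange corner',bf(ray(w,*f(x,y),60)))
for x,y in[(43,77),(748,77)]:print('plate corner',bf(ray(w,*f(x,y),87)))
for x,y in[(139,158),(651,158)]:print('hole',bf(ray(w,*f(x,y),85)))
C=cloud(w);m=(C[...,2]>70)&(C[...,2]<95)&(hsv(w)[...,0]>55)&(hsv(w)[...,0]<95)&(hsv(w)[...,1]>60)
P=C[m];A=np.c_[P[:,:2]-P[:,:2].mean(0),np.ones(len(P))];s=np.linalg.lstsq(A,P[:,2],rcond=None)[0];print('plane slope',s.round(4),len(P))
# side/scene: hole centre vs thread reprojection 
for n in('side','scene'):
    c_=load(n+'16.npz')
    for x,y in[(53,38),(-53,38),(-53,-38),(53,-38)]:
        p=c+ex*x+ey*y;print(n,x,y,'plate hole exp',proj(c_,[*p,85]).round(1),'thread exp',proj(c_,[*p,60]).round(1))
E
```

```text
flange corner [-64.6 -50.4]
flange corner [-64.6  50. ]
plate corner [-63.6 -50. ]
plate corner [-63.6  49.7]
hole [-51.7 -37.8]
hole [-51.7  37.3]
plane slope [ 1.00000e-04 -0.00000e+00  8.76476e+01] 42279
side 53 38 plate hole exp [325.8 224.3] thread exp [325.9 234.9]
side -53 38 plate hole exp [370.3 234.8] thread exp [369.9 245.9]
side -53 -38 plate hole exp [386.3 222. ] thread exp [385.8 232.5]
side 53 -38 plate hole exp [343.6 212.7] thread exp [343.6 222.8]
scene 53 38 plate hole exp [335.3 226.6] thread exp [335.2 235.1]
scene -53 38 plate hole exp [354.5 192.8] thread exp [354.1 201.3]
scene -53 -38 plate hole exp [321.3 183.3] thread exp [321.4 191.8]
scene 53 -38 plate hole exp [300.6 216. ] thread exp [301.  224.5]
```

The views agree. The plate is level (slope ~1e-4), its top is at z 87.6, and it sits about 1 mm off in x. I make a last 1 mm trim and let it settle.

>>> play_rows:
  rows:
    - [255,[0.1,0,0.1],[0,0,0]]
    - [255,[0.1,0,0.1],[0,0,0]]
    - [255,[0.1,0,0.1],[0,0,0]]
    - [255,[0.1,0,0.1],[0,0,0]]
    - [255,[0.1,0,0.1],[0,0,0]]
    - [255,[0.1,0,0.1],[0,0,0]]
    - [255,[0.1,0,0.1],[0,0,0]]
    - [255,[0.1,0,0.1],[0,0,0]]

```text
clock: 18.47
eef_pos: [502.5, 11.4, 99.8]
tcp_rot: [3.142, 0.0, 2.731]
contact_force: [0.5, -0.4, -1.9]
opening: 0.171
```

```bash
python3 snap.py 17 wrist scene; python3 - <<'E'
from bf import *
w=load('wrist17.npz');H=hsv(w)
C=cloud(w);g=(C[...,2]>70)&(C[...,2]<95)&(H[...,0]>55)&(H[...,0]<95)&(H[...,1]>60)
print('top z',np.median(C[g][:,2]),'plate far edge',bf(ray(w,320,np.argwhere(g[:,320])[0][0]-.5,87)))
f=(C[...,2]>50)&(C[...,2]<68)&(H[...,1]<40)&(H[...,2]>150);k=np.argwhere(f[:,270])[0][0];print('flange edge',bf(ray(w,270,k-.5,60)))
a=cv2.cvtColor(w['p'],cv2.COLOR_RGB2BGR);cv2.imwrite('pics/c18.png',cv2.resize(a[115:215,170:470],None,fx=2.6,fy=2.6,interpolation=cv2.INTER_NEAREST))
E
```

```text
18.4667 [502.5  11.4  99.8] [3.1416 0.     2.7308] [ 0.48 -0.36 -1.9 ] [ 0.03 -0.01 -0.01] 0.171
top z 86.3191498782577 plate far edge [-65.4  -1.1]
flange edge [-65.  -22.4]
```

View pics/c18.png

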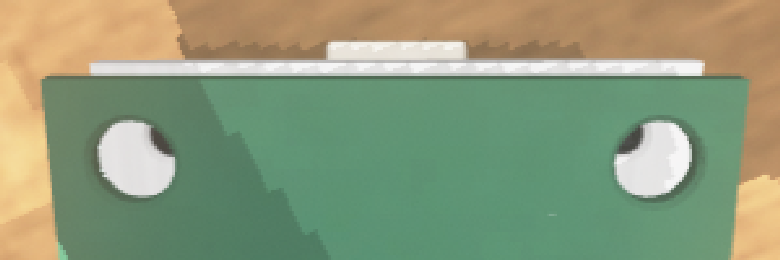

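View pics/scene17.png

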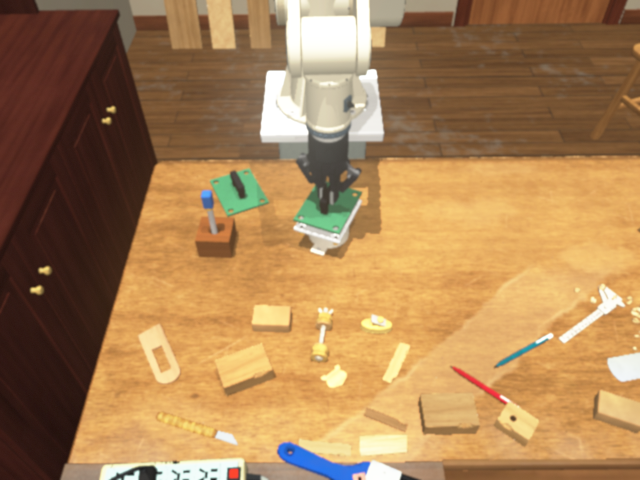

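The threads show symmetrically through both visible plate holes, at about (232,169) and (412,169) in the wrist view. The edges match within ~0.5 mm and the plate underside is about 81 mm above the table. The scene view shows the rod upright in its block and the bystanders where they were. I hand it in.

```bash
python3 -c "
from rig import r
print(r.sign_off())"
```

```text
the job is handed in; nothing more can be done
None
```

I carried out the whole job and handed it in at about 18.5 s of the 67 s. The arm is still holding the cover plate over the box. The sign-off reports no verdict, so what follows rests on my own checks.

- **Pellets:** I stirred with the rod until each pellet lay at least 13 mm from every starting spot. One of them was partly hidden by the rod, so its 13 mm is an estimate. All five were in the tub on the last look inside, just before I took the rod out.
- **Rod:** It stands upright in its block's hole with its top at 158 mm. I expected 157 mm. It still looks upright in the last overall picture.
- **Cover plate:** I took the one farthest to the robot's left and hold it level, its underside about 21 mm above the flange. Its edge matches the flange's within about 0.5 mm. The two threaded holes I can see from the wrist camera show evenly through the plate's holes.
- **Cork block, thumb plane and spool clamp:** They look unmoved in the last overall picture.

**Disagreements:**
- In the first stirring pass the rod slipped past the pellets and pivoted a few degrees in the grip. I gripped harder and re-measured its tip before putting it back.
- One overhead measurement of the block's hole was about 7 mm off the wrist camera's. I used the wrist value, and the rod went in without force.

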